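# Dock the slicer inserts behind their spring catches

## Robot

A 7-joint arm with a two-finger parallel gripper is mounted at the origin on a cart in front of the work surface, level with it; the furniture and walls round the work are solid. World frame = base frame: x ahead of the robot, y to its left, z up, the work surface at z = 0. Lengths are in m, angles in degrees, forces in N, time in s.
With the tool pointing down it reaches from about 0.425 to 0.875 m from the base axis. Payload 4.7 kg.
Tool frame: the origin (TCP) lies between the finger pads; the fingertips stand 8 mm ahead of it and the grasp point (between the pads) lies 11 mm behind it (env.tip_extent is the distance from the TCP to the fingertips, in m); z points along the fingers, y is the line along which they close (so a half turn about z gives the same grasp; the last joint's range is limited). The gripper opens to 87 mm and grips with 3 to 60 N. Pads are 19 mm wide; open, the fingers measure 117 mm over their backs; the gripper's body (75 mm by 190 mm) begins 51 mm behind the grasp point.
Start: joints at [-64.223, 18.392, -4.016, 83.108, 1.295, 78.541, -3.26], TCP at [0.274, 0.589, 0.231] pointing down, gripper open.
Joint ranges: [-163.93, 163.93], [-17.29, 119.83], [-79.2, 71.16], [3.27, 140.29], [-89.18, 269.18], [5.43, 117.66], [-154.24, 154.24]. Speed limits (degrees/s): [147.25, 147.25, 180, 180, 180, 180, 180].

## Interface

Orientations are given as [roll, pitch, yaw] about the fixed x, y, z axes, in that order (R = Rz(yaw) Ry(pitch) Rx(roll)).
In Python, from cell import sensors, vision, workorder, env gives the robot as it stands.
- The arm moves only by the tool drive_tool, never from a script. Its argument "moves" is a list of rows, each an object of numbers: "x", "y", "z": the shift along the tool's x, y, z in mm; "rx", "ry", "rz": the turn, a rotation vector about the tool's x, y, z in rad; "fingers": the closure, from -1 (fully open) to 1 (shut). In form: [{"x": .., "y": .., "z": .., "rx": .., "ry": .., "rz": .., "fingers": ..}, ...]. A call has 1 to 20 rows; each row is the pose to reach, as a shift and turn from the pose commanded when the call began, along the tool's axes at that moment; what a row does not reach only later rows make up. A row lasts 1/8 s, in which the tool goes at most 62.5 mm and 10.7 degrees, less where a joint would pass 70% of its speed; a pose out of reach is approached as far as the arm can. A call with a gripper value outside its range is refused whole. The fingers move at their own pace and stop on an object; "force" is the grip in N (left out, the last holds). Time passes only in rows, so rows that repeat a pose let the fingers close. It gives the time, the measured TCP pose, the force, the opening and the grip force at its end, in the units of the state.
- sensors.get_obs(): the state, without advancing time (a new reading comes with each control period).
- vision.read_camera(name): name is "side" or "top"; returns a dict with "image" (400x640x3 uint8, red, green, blue), "fx", "fy", "cx", "cy" (pixels), "k1" (the pictures are not rectified: a ray, as slopes to the right and down, at radius r is drawn at 1 + k1 r^2 times it, then the intrinsics apply), "R" (3x3) and "t" (3): a world point X has camera coordinates R X + t. Camera axes: x right, y down, z forward; pixel columns grow to the right and rows downward; lengths in m; the calibration is good to about 2 mm. A picture is of the moment at which its call begins. There is no depth.
- workorder.sign_off(): hands the job in; it is judged then, once.
The state is a dict: "time_s": time; "qpos": joint angles; "joint_velocities": joint speeds; "effort": joint torques, N m; "tool_pos": TCP position; "tool_rot": TCP orientation; "force": force on the tool from outside, world axes, zero at the start; "wrist_torque": the same for the moment, N m; "grip_width": finger opening in m; "grasp_force": force on a finger pad.
Only numpy, scipy, OpenCV 4.12 (cv2) and the standard library are available. Lean on these libraries where they do the work, as an engineer would, in place of code of your own. Each camera call takes 0.05 s, during which the arm holds its last target. There are 200 camera calls.

## Task

Put the two slicer inserts away in the sloping dock, the wide one in the wide bay and the narrow one in the narrow bay, in either order. Lay each one on its bay so that it presses the spring catch down flat, slide it up the slope under the hood until it is fully home against the end stop and the catch has snapped up behind its lower edge, then let go. Leave the white mug, the yoghurt tub and the single red-capped spice jar standing where they are.

Things in the scene. Friction and masses are not known exactly. Their poses are not given: they have to be found in the camera images.
- insert_wide: The wide slicer insert: flat grey plastic frame with steel plates and one slanting blade, 100 mm (x) by 72 mm (y), 10 mm thick, about 120 g; starts flat on the worktop, fin up, +x end roughly away from the robot (yaw within 0.5). Origin: centre of its underside; z out of its top face. The +x end goes in first.
- insert_narrow: The narrow slicer insert: flat grey plastic frame with steel plates and rows of small grating bumps, 100 mm (x) by 50 mm (y), 10 mm thick, about 120 g; starts flat on the worktop, fin up, +x end roughly away from the robot (yaw within 0.5). Origin: centre of its underside; z out of its top face. The +x end goes in first.
- insert_wide_fin (a point): Middle of the wide insert's grip fin, at x = -10, y = 0, z = 25 mm of the insert. The fin is 12 mm thick (along the insert's x), 40 mm wide (along y) and stands 30 mm above the 10 mm frame (top at z = 40 mm). Grasp it across its 12 mm.
- insert_narrow_fin (a point): Middle of the narrow insert's grip fin, at x = -10, y = 0, z = 25 mm of the insert. The fin is 12 mm thick (along the insert's x), 40 mm wide (along y) and stands 30 mm above the 10 mm frame (top at z = 40 mm). Grasp it across its 12 mm.
- bay_wide: The wide bay (left one seen from the robot) of the fixed white sloping dock (dock 176 mm wide, 165 deep, 115 high, yaw within 0.25). Origin: on the bed under the centre of the homed insert, 70 mm up; x runs up the slope (25 degrees, rising away from the robot), y left, z out of the bed. Slick bed from x = -101 mm to the end stop's face at +51 mm.
- bay_narrow: The narrow bay (right one seen from the robot) of the fixed white sloping dock (dock 176 mm wide, 165 deep, 115 high, yaw within 0.25). Origin: on the bed under the centre of the homed insert, 70 mm up; x runs up the slope (25 degrees, rising away from the robot), y left, z out of the bed. Slick bed from x = -101 mm to the end stop's face at +51 mm.
- bay_wide_hood (a point): Middle of the front edge of the wide bay's hood (bay x = 31 mm). The hood covers x = 31 to 63 mm; underside 13 mm above the bed, top 20 mm. It bars laying an insert straight home: lay it lower (insert origin at bay x = -20 mm or less), then slide up. Side guides flare outward, 11 mm tall, 2.5 mm play each side.
- bay_narrow_hood (a point): Middle of the front edge of the narrow bay's hood (bay x = 31 mm). The hood covers x = 31 to 63 mm; underside 13 mm above the bed, top 20 mm. It bars laying an insert straight home: lay it lower (insert origin at bay x = -20 mm or less), then slide up. Side guides flare outward, 11 mm tall, 2.5 mm play each side.
- catch_wide (a joint): Spring catch of the wide bay, rad: 0 = sprung up, 0.21 = flush with the bed, 0.27 = limit. Pressing its tip takes 3.5 N at first, 7 N when flush, more than an insert's weight; it springs back by itself. The insert's underside must keep it flush while sliding up; at the end stop the insert's lower edge is 3 mm past the tip and the catch snaps up behind it.
- catch_narrow (a joint): Spring catch of the narrow bay, rad: 0 = sprung up, 0.21 = flush with the bed, 0.27 = limit. Pressing its tip takes 3.5 N at first, 7 N when flush, more than an insert's weight; it springs back by itself. The insert's underside must keep it flush while sliding up; at the end stop the insert's lower edge is 3 mm past the tip and the catch snaps up behind it.
- catch_wide_tip (a point): Top of the free tip of the wide bay's catch: a 24 mm wide steel tongue in the middle of the bed, hinged at bay x = -86 mm, tip at bay x = -52.5 mm standing 7 mm proud of the bed. Once caught, the insert can drop back 2.5 mm from the home point and rests against the tip.
- catch_narrow_tip (a point): Top of the free tip of the narrow bay's catch: a 24 mm wide steel tongue in the middle of the bed, hinged at bay x = -86 mm, tip at bay x = -52.5 mm standing 7 mm proud of the bed. Once caught, the insert can drop back 2.5 mm from the home point and rests against the tip.
- mug: Bystander: small white cup, 58x82x49 mm, upright left of the inserts. Origin: centre of its underside.
- tub: Bystander: yoghurt tub, 72x71x71 mm, upright right of the dock. Origin: centre of its underside.
- pepper_jar: Bystander: red-capped spice jar, 45 mm across, 106 mm tall, standing alone in front of the tub on the right. Origin: centre of its underside.

How it is judged (in metres and radians):
On the way, in this order (a step that is already met when the one before it is completed fails the run):
1. one insert, lying on its own bay, holds that bay's catch pressed down (((x of insert_wide in the frame of bay_wide between -0.045 and 0.003 m and z of insert_wide in the frame of bay_wide below 0.005 m and value of joint catch_wide above 0.14 rad) or (x of insert_narrow in the frame of bay_narrow between -0.045 and 0.003 m and z of insert_narrow in the frame of bay_narrow below 0.005 m and value of joint catch_narrow above 0.14 rad))), for 0.1 s.
2. one insert is home in its own bay with the catch snapped up behind it (((x of insert_wide in the frame of bay_wide between -0.005 and 0.003 m and y of insert_wide in the frame of bay_wide between -0.006 and 0.006 m and z of insert_wide in the frame of bay_wide between -0.003 and 0.003 m and angle between the z axis of insert_wide and the z axis of bay_wide, either way round below 0.08 rad and value of joint catch_wide below 0.06 rad) or (x of insert_narrow in the frame of bay_narrow between -0.005 and 0.003 m and y of insert_narrow in the frame of bay_narrow between -0.006 and 0.006 m and z of insert_narrow in the frame of bay_narrow between -0.003 and 0.003 m and angle between the z axis of insert_narrow and the z axis of bay_narrow, either way round below 0.08 rad and value of joint catch_narrow below 0.06 rad))), for 0.1 s.
3. the other insert, lying on its own bay, holds that bay's catch pressed down while the first stays home ((((x of insert_wide in the frame of bay_wide between -0.005 and 0.003 m and y of insert_wide in the frame of bay_wide between -0.006 and 0.006 m and z of insert_wide in the frame of bay_wide between -0.003 and 0.003 m and angle between the z axis of insert_wide and the z axis of bay_wide, either way round below 0.08 rad and value of joint catch_wide below 0.06 rad) and (x of insert_narrow in the frame of bay_narrow between -0.045 and 0.003 m and z of insert_narrow in the frame of bay_narrow below 0.005 m and value of joint catch_narrow above 0.14 rad)) or ((x of insert_narrow in the frame of bay_narrow between -0.005 and 0.003 m and y of insert_narrow in the frame of bay_narrow between -0.006 and 0.006 m and z of insert_narrow in the frame of bay_narrow between -0.003 and 0.003 m and angle between the z axis of insert_narrow and the z axis of bay_narrow, either way round below 0.08 rad and value of joint catch_narrow below 0.06 rad) and (x of insert_wide in the frame of bay_wide between -0.045 and 0.003 m and z of insert_wide in the frame of bay_wide below 0.005 m and value of joint catch_wide above 0.14 rad)))), for 0.1 s.
At the end, for the whole second after the job is handed in: Each insert lies at rest flat on the bed of its own bay (within 0.08 rad and 3 mm), its centre within 6 mm sideways and -5 to +3 mm along the slope of the home point, and both catches are sprung up (below 0.06 rad) behind the inserts (x of insert_wide in the frame of bay_wide between -0.005 and 0.003 m and y of insert_wide in the frame of bay_wide between -0.006 and 0.006 m and z of insert_wide in the frame of bay_wide between -0.003 and 0.003 m and angle between the z axis of insert_wide and the z axis of bay_wide, either way round below 0.08 rad and value of joint each of catch_wide, catch_narrow below 0.06 rad and x of insert_narrow in the frame of bay_narrow between -0.005 and 0.003 m and y of insert_narrow in the frame of bay_narrow between -0.006 and 0.006 m and z of insert_narrow in the frame of bay_narrow between -0.003 and 0.003 m and angle between the z axis of insert_narrow and the z axis of bay_narrow, either way round below 0.08 rad and linear speed of each of insert_wide, insert_narrow below 0.02 m/s); the robot touches nothing.
It fails at once if the white mug is shifted more than 30 mm or tipped over (distance of mug from where it was at the start of the episode above 0.03 m or angle between mug's own z axis and vertical above 0.5 rad).
It fails at once if the yoghurt tub is shifted more than 30 mm or tipped over (distance of tub from where it was at the start of the episode above 0.03 m or angle between tub's own z axis and vertical above 0.5 rad).
It fails at once if the spice jar is shifted more than 30 mm or tipped over (distance of pepper_jar from where it was at the start of the episode above 0.03 m or angle between pepper_jar's own z axis and vertical above 0.5 rad).
It also fails if it takes over 58 s, if anything falls off the work surface, if the arm or the gripper's body presses on something with over 40 N, if the wrist force passes 120 N, or if a joint passes its speed limit or range.

## Working session

There is one attempt and no reset: what is moved stays moved. The work goes in short steps, Python scripts to look and compute and a tool call to move; the robot and the scene stay as the last step left them, time stands still between calls to the robot, and variables do not carry over. Pictures are saved under pics/ and viewed, at most 12 in all, crops included, and the job is handed in when it is done.

Besides the shell and the picture viewer there is one more tool, called after "Call:" as name(argument=value, ...), one argument or row to a line, values as JSON. drive_tool: Moves the arm, as the interface text tells. Its arguments: {"type":"object","properties":{"moves":{"type":"array"},"force":{"type":"number"}},"required":["moves"]}

```bash
mkdir -p pics; ls; python3 - <<'E'
from cell import sensors, vision, env
import cv2
for n in("top","side"):
    c=vision.read_camera(n); cv2.imwrite(f"pics/{n}0.png",c["image"][:,:,::-1])
    print(n,{k:(v.tolist() if hasattr(v,'tolist') else v) for k,v in c.items() if k!="image"})
print(sensors.get_obs()); print(env.tip_extent)
E
```

```text
pics
top {'fx': 406.7308950542512, 'fy': 406.7308950542512, 'cx': 316.7055584496316, 'cy': 205.9672827764394, 'k1': -0.08714648387473478, 'R': [[-0.02783595129862006, -0.9995987719590017, 0.005239743634644875], [-0.9987436428254056, 0.02759287067452674, -0.04183024508388578], [0.04166888204811785, -0.0063975453101008444, -0.9991109926744202]], 't': [-0.07200035599254558, 0.5663802408899793, 0.9294461484921802]}
side {'fx': 433.9744461205011, 'fy': 433.9744461205011, 'cx': 315.6497695710517, 'cy': 204.77308468513547, 'k1': -0.03334228526999089, 'R': [[-0.9997429664088, -0.01841572376485832, 0.013223548477950965], [-0.01956186000705975, 0.40585424027268985, -0.9137284439513427], [0.01146013739867386, -0.9137522622521346, -0.4061101679100259]], 't': [0.5742543470544306, 0.11995038344958855, 0.9191324402077277]}
{'time_s': 0.1, 'qpos': array([-64.22272101,  18.43289577,  -4.01545009,  83.16818069,
         1.2951327 ,  78.54049491,  -3.26053908]), 'joint_velocities': array([-0.0337606 , -0.11318317,  0.15677984, -0.18792882, -0.00514472,
        0.04115736,  0.05593653]), 'effort': array([-4.80243816e-04, -4.92572987e+01, -4.06001648e-01, -3.13399816e+01,
       -6.40755636e-02,  3.95277177e-02,  1.09315031e-04]), 'tool_pos': array([0.27423001, 0.5887894 , 0.22959023]), 'tool_rot': array([-1.79903667e+02,  5.63848832e-03,  1.55031736e+02]), 'force': array([ 0.30247062, -0.43433584,  0.21170135]), 'wrist_torque': array([-0.03724382, -0.03666705,  0.05684688]), 'grasp_force': 0.0, 'grip_width': 0.08679890981577561}
0.008
```

View pics/top0.png

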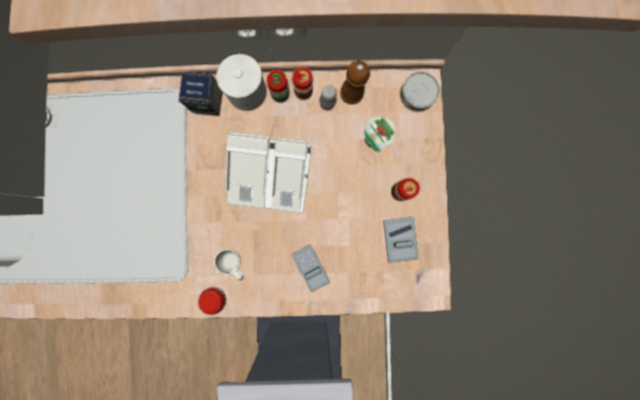

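View pics/side0.png

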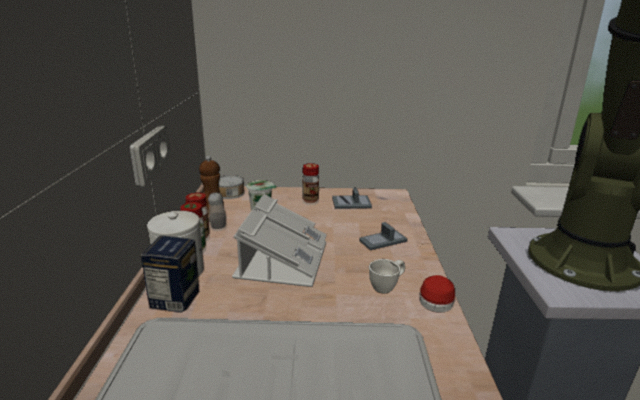

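The top view shows the dock around (268,173), the narrow insert at (311,268) and the wide one at (400,239). The mug is at (228,263), the jar at (407,189) and the tub at (379,133). Next I'll enlarge the relevant regions.

```bash
cat > h.py <<'E'
import numpy as np, cv2
from cell import sensors, vision
from scipy.spatial.transform import Rotation as Ro
def cam(n,k=1):
    cs=[vision.read_camera(n) for _ in range(k)]
    c=cs[0]; c["image"]=np.mean([x["image"] for x in cs],0).astype(np.uint8)
    c["R"]=np.array(c["R"]);c["t"]=np.array(c["t"]); return c
def ray(c,uv):
    d=(np.atleast_2d(uv).astype(float)-[c["cx"],c["cy"]])/[c["fx"],c["fy"]]
    s=d.copy()
    for _ in range(20): s=d/(1+c["k1"]*(s**2).sum(1,keepdims=True))
    r=np.c_[s,np.ones(len(s))]@c["R"]; return -c["R"].T@c["t"], r/np.linalg.norm(r,axis=1,keepdims=True)
def onplane(c,uv,z):
    o,r=ray(c,uv); return o+r*((z-o[2])/r[:,2:3])
def onpl(c,uv,n,d):   # plane n.X=d
    o,r=ray(c,uv); return o+r*((d-o@n)/(r@n))[:,None]
def proj(c,X):
    p=np.atleast_2d(X)@c["R"].T+c["t"]; s=p[:,:2]/p[:,2:]
    s=s*(1+c["k1"]*(s**2).sum(1,keepdims=True)); return s*[c["fx"],c["fy"]]+[c["cx"],c["cy"]]
def tri(c1,u1,c2,u2):
    o1,r1=ray(c1,u1);o2,r2=ray(c2,u2);out=[]
    for a,b in zip(r1,r2):
        s=np.linalg.lstsq(np.c_[a,-b],o2-o1,rcond=None)[0]
        p,q=o1+s[0]*a,o2+s[1]*b; out.append([*((p+q)/2),np.linalg.norm(p-q)])
    return np.array(out)
def crop(c,x0,y0,x1,y1,s,f):
    cv2.imwrite(f,cv2.resize(c["image"][y0:y1,x0:x1,::-1],None,fx=s,fy=s,interpolation=cv2.INTER_CUBIC))
E
python3 - <<'E'
from h import *
import pickle
t=cam("top",6); s=cam("side",6)
pickle.dump((t,s),open("c0.pkl","wb"))
crop(t,215,125,315,217,6.4,"pics/t1.png")
crop(s,228,190,418,290,4.2,"pics/s1.png")
hsv=cv2.cvtColor(t["image"],cv2.COLOR_RGB2HSV)
for nm,(x0,y0,x1,y1) in dict(n=(285,240,335,296),w=(378,212,424,268)).items():
    m=np.zeros((400,640),np.uint8); m[y0:y1,x0:x1]=((hsv[y0:y1,x0:x1,1]<80))*255
    m=cv2.morphologyEx(m,cv2.MORPH_CLOSE,np.ones((5,5)))
    cn=max(cv2.findContours(m,0,1)[0],key=cv2.contourArea)
    r=cv2.minAreaRect(cn); P=onplane(t,cv2.boxPoints(r),0.010)
    print(nm,r,cv2.contourArea(cn)); print(P.round(4),P.mean(0).round(4))
    print([np.linalg.norm(P[i]-P[i-1]).round(4) for i in range(4)])
    for i in (1,2): d=P[i]-P[i-1]; print(np.degrees(np.arctan2(d[1],d[0])))
E
```

```text
n ((309.4999694824219, 267.5), (54.99999237060547, 48.99999237060547), 90.0) 2675.0
[[ 0.4875 -0.0122  0.01  ]
 [ 0.4844 -0.1255  0.01  ]
 [ 0.3575 -0.1219  0.01  ]
 [ 0.3606 -0.0088  0.01  ]] [ 0.4225 -0.0671  0.01  ]
[np.float64(0.1269), np.float64(0.1134), np.float64(0.127), np.float64(0.1131)]
-91.59280595183577
178.36787279171614
w ((400.4999694824219, 239.5), (44.99999237060547, 54.99999237060547), 0.0) 2386.0
[[ 0.4189 -0.2257  0.01  ]
 [ 0.5463 -0.2297  0.01  ]
 [ 0.5433 -0.3355  0.01  ]
 [ 0.4153 -0.331   0.01  ]] [ 0.4809 -0.2805  0.01  ]
[np.float64(0.1054), np.float64(0.1275), np.float64(0.1058), np.float64(0.1281)]
-1.8314482404243722
-91.61789605058189
```

View pics/t1.png

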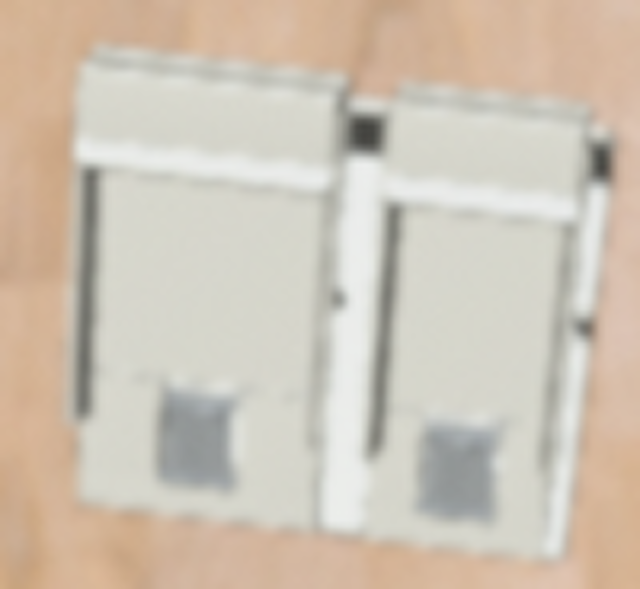

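View pics/s1.png

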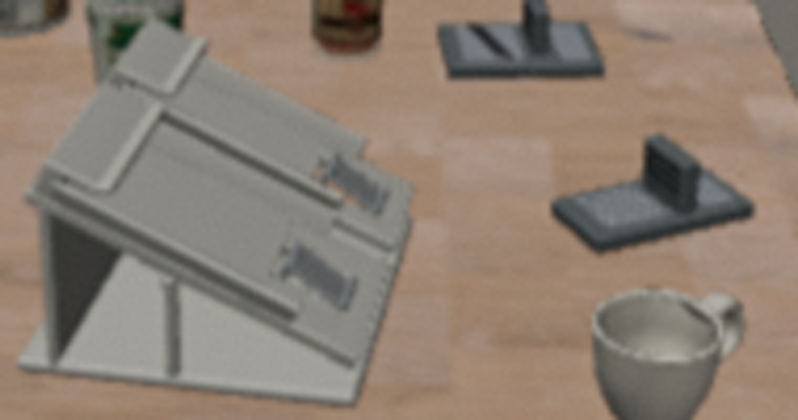

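The top crop shows both bays: wide hood front edge near crop (78–332,140–190), catches at (195,440) and (457,470), and bed front edge from (80,500) to (562,557). The side crop shows both fins upright, with the mug clear of them. My insert masks were too loose, so I'll tighten those and fit the dock edges at sub-pixel level.

```bash
cat > dock.py <<'E'
from h import *
import pickle
t,s=pickle.load(open("c0.pkl","rb"))
g=cv2.GaussianBlur(t["image"].astype(np.float32).mean(2),(0,0),0.7)
rb=t["image"].astype(np.float32); rb=cv2.GaussianBlur(rb[:,:,0]-rb[:,:,2],(0,0),0.7)
def edge(a,b,sign,im=g,w=1.8):
    a=np.array(a)/6.4+[215,125]-.42; b=np.array(b)/6.4+[215,125]-.42
    d=(b-a)/np.linalg.norm(b-a); n=np.array([-d[1],d[0]]); k=np.arange(-w,w+.01,.1); P=[]
    for f in np.linspace(0,1,25):
        q=a+f*(b-a)+k[:,None]*n
        v=cv2.remap(im,q[:,0].astype(np.float32)[None],q[:,1].astype(np.float32)[None],cv2.INTER_CUBIC)[0]
        G=np.clip(np.gradient(v)*sign,0,None); j=np.argmax(G); sl=slice(max(j-8,0),j+9)
        if G[j]>0: P.append(a+f*(b-a)+n*np.average(k[sl],weights=G[sl]+1e-9))
    P=np.array(P,np.float32); vx,vy,x,y=cv2.fitLine(P,cv2.DIST_HUBER,0,.01,.01).ravel()
    res=np.median(np.abs((P-[x,y])@[-vy,vx])); D=np.array([vx,vy])
    if D@d<0:D=-D
    c=np.array([x,y]); return c+D*((a-c)@D), c+D*((b-c)@D), res
S,C=np.sin(np.radians(25)),np.cos(np.radians(25))
def zz(sx,n): return .07+sx*S+n*C
def yawl(P): d=P[1]-P[0]; return np.degrees(np.arctan2(-d[0],d[1])) if d[1]>0 else np.degrees(np.arctan2(d[0],-d[1]))
E
cat > m1.py <<'E'
from dock import *
L={"bedW":((90,502),(310,527),-101,0,1,rb),"bedN":((375,540),(540,555),-101,0,1,rb),
"hoodtopW":((90,141),(322,172),31,20,1,g),"hoodtopN":((398,182),(570,208),31,20,1,g),
"hoodlowW":((90,163),(322,191),31,13,-1,g),"hoodlowN":((398,206),(570,222),31,13,-1,g)}
org={}
for k,(a,b,sx,n,sg,im) in L.items():
    p,q,r=edge(a,b,sg,im); P=onplane(t,[p,q],zz(sx/1e3,n/1e3)); print(k,P.round(4).tolist(),"yaw",yawl(P).round(2),"res",round(float(r),2)); org[k]=(P,sx,n)
yaw=np.radians(np.mean([yawl(org[k][0]) for k in org if k in("bedW","hoodtopW","hoodtopN","hoodlowW")]))
ux=np.array([np.cos(yaw),np.sin(yaw)]);uy=np.array([-ux[1],ux[0]])
print("yaw used",np.degrees(yaw))
for k,(P,sx,n) in org.items(): print(k,"origin along",(P[:,:2]@ux-(sx*C-n*S)/1e3).round(4))
Z=lambda sx,n: zz(sx/1e3,n/1e3)
for k,a,b,sx,n in [("catW l",(160,410),(158,480),-69,3.5),("catW r",(236,410),(233,482),-69,3.5),
 ("catN l",(421,435),(418,508),-69,3.5),("catN r",(497,437),(495,512),-69,3.5),
 ("bedin W l",(99,180),(91,405),-16,0),("bedin W r",(324,200),(313,430),-16,0),("bedin N l",(400,215),(382,445),-16,0),("bedin N r",(565,230),(546,455),-16,0),
 ("hood W l",(80,75),(76,135),47,20),("hood W r",(341,100),(334,168),47,20),("hood N l",(393,110),(388,175),47,20),("hood N r",(588,120),(580,200),47,20)]:
    for sg in(1,-1):
        p,q,r=edge(a,b,sg,g); P=onplane(t,[(p+q)/2],Z(sx,n)); print(k,sg,"lat",(P[:,:2]@uy*1e3).round(1),"al",(P[:,:2]@ux*1e3-(sx*C-n*S)).round(1),"res",round(float(r),2))
d=t["image"].astype(int); d=np.clip(d[:,:,0]-d[:,:,2]+60,0,255).astype(np.uint8)
for nm,(x0,y0,x1,y1) in dict(n=(285,240,335,296),w=(378,212,424,268)).items():
    th,b=cv2.threshold(cv2.resize(d[y0:y1,x0:x1],None,fx=4,fy=4,interpolation=cv2.INTER_CUBIC),0,255,cv2.THRESH_BINARY_INV+cv2.THRESH_OTSU)
    b=cv2.morphologyEx(b,cv2.MORPH_OPEN,np.ones((9,9)))
    cn=cv2.convexHull(max(cv2.findContours(b,0,1)[0],key=cv2.contourArea))
    box=(cv2.boxPoints(cv2.minAreaRect(cn))+.5)/4-.5+[x0,y0]; P=onplane(t,box,.005)[:,:2]
    hull=onplane(t,(cn[:,0]+.5)/4-.5+[x0,y0],.005)[:,:2].astype(np.float32)
    r=cv2.minAreaRect(hull*1000); print(nm,th,"world rect",r, "area frac",cv2.contourArea(hull)*1e6/(r[1][0]*r[1][1]))
E
python3 m1.py
```

```text
bedW [[0.5742, 0.1136, 0.0273], [0.5625, 0.0351, 0.0273]] yaw -8.46 res 0.21
bedN [[0.5592, 0.0117, 0.0273], [0.5506, -0.0466, 0.0273]] yaw -8.39 res 0.21
hoodtopW [[0.692, 0.0958, 0.1012], [0.6801, 0.0189, 0.1012]] yaw -8.74 res 0.26
hoodtopN [[0.6767, -0.0063, 0.1012], [0.6671, -0.0629, 0.1012]] yaw -9.59 res 0.11
hoodlowW [[0.6857, 0.0973, 0.0949], [0.6744, 0.0198, 0.0949]] yaw -8.28 res 0.17
hoodlowN [[0.6699, -0.0055, 0.0949], [0.6612, -0.0623, 0.0949]] yaw -8.73 res 0.17
yaw used -8.765742476304851
bedW origin along [0.6417 0.6421]
bedN origin along [0.6424 0.6428]
hoodtopW origin along [0.6496 0.6497]
hoodtopN origin along [0.6501 0.6492]
hoodlowW origin along [0.6403 0.6409]
hoodlowN origin along [0.6404 0.6404]
catW l 1 lat [175.7] al [638.2] res 0.04
catW l -1 lat [170.6] al [638.8] res 0.0
catW r 1 lat [144.8] al [641.6] res 0.01
catW r -1 lat [149.6] al [641.] res 0.18
catN l 1 lat [83.1] al [640.5] res 0.07Traceback (most recent call last):
  File "m1.py", line 18, in <module>
    p,q,r=edge(a,b,sg,g); P=onplane(t,[(p+q)/2],Z(sx,n)); print(k,sg,"lat",(P[:,:2]@uy*1e3).round(1),"al",(P[:,:2]@ux*1e3-(sx*C-n*S)).round(1),"res",round(float(r),2))
          ~~~~^^^^^^^^^^
  File "dock.py", line 14, in edge
    P=np.array(P,np.float32); vx,vy,x,y=cv2.fitLine(P,cv2.DIST_HUBER,0,.01,.01).ravel()
                                        ~~~~~~~~~~~^^^^^^^^^^^^^^^^^^^^^^^^^^^^
cv2.error: OpenCV(4.12.0) /io/opencv/modules/imgproc/src/linefit.cpp:618: error: (-215:Assertion failed) npoints2 >= 0 || npoints3 >= 0 in function 'fitLine'
```

```bash
sed -i 's/    P=np.array(P,np.float32); vx/    if len(P)<4: return a,b,9.\n    P=np.array(P,np.float32); vx/' dock.py; python3 m1.py | tail -n +13
```

```text
hoodlowN origin along [0.6404 0.6404]
catW l 1 lat [175.7] al [638.2] res 0.04
catW l -1 lat [170.6] al [638.8] res 0.0
catW r 1 lat [144.8] al [641.6] res 0.01
catW r -1 lat [149.6] al [641.] res 0.18
catN l 1 lat [83.1] al [640.5] res 0.07
catN l -1 lat [82.7] al [640.5] res 9.0
catN r 1 lat [52.4] al [643.2] res 0.02
catN r -1 lat [56.4] al [642.8] res 0.09
bedin W l 1 lat [203.8] al [637.] res 0.02
bedin W l -1 lat [199.9] al [637.4] res 0.14
bedin W r 1 lat [124.5] al [639.] res 0.14
bedin W r -1 lat [119.3] al [639.3] res 0.04
bedin N l 1 lat [100.4] al [636.9] res 0.01
bedin N l -1 lat [96.4] al [637.1] res 0.12
bedin N r 1 lat [42.5] al [639.8] res 0.09
bedin N r -1 lat [37.5] al [640.] res 0.1
hood W l 1 lat [204.2] al [644.9] res 9.0
hood W l -1 lat [204.4] al [644.9] res 0.25
hood W r 1 lat [119.] al [645.6] res 0.54
hood W r -1 lat [115.1] al [645.8] res 0.05
hood N l 1 lat [103.3] al [644.7] res 0.04
hood N l -1 lat [102.] al [644.9] res 0.47
hood N r 1 lat [38.1] al [647.1] res 0.51
hood N r -1 lat [34.3] al [647.3] res 0.06
n 83.0 world rect ((420.9698791503906, -69.07734680175781), (99.79931640625, 49.95743179321289), 26.239273071289062) area frac 0.9824644998750198
w 85.0 world rect ((481.61724853515625, -281.0406494140625), (100.28611755371094, 72.874755859375), 4.959730625152588) area frac 0.9871491482540493
```

```bash
cat > plan.py <<'E'
from h import *
import sys
INS={"w":([.4816,-.2810,0],5.0),"n":([.4210,-.0691,0],26.2)}
BAY={"w":[.6583,.0628,.07],"n":[.6441,-.0290,.07]}; YAW=-8.6
def frame(yaw,pitch=0): return Ro.from_euler("ZY",[yaw,-pitch],degrees=True)  # insert axes, nose up by pitch
T=Ro.from_matrix(np.array([[0,1,0],[1,0,0],[0,0,-1.]]))                       # tool axes in insert axes
def tcp(o,F,loc): return np.array(o)+F.apply(np.array(loc)/1e3), F*T
def onw(k,h,up=0): F=frame(INS[k][1]); return tcp(INS[k][0],F,[-10,0,h+up])
def onb(k,x,n,h=20,y=0): F=frame(YAW,25); return tcp(BAY[k],F,[x-10,y,n+h])
def rel(*targets):
    o=sensors.get_obs(); p0=o["tool_pos"]; R0=Ro.from_euler("xyz",o["tool_rot"],degrees=True)
    print("now",p0.round(4),o["tool_rot"].round(1),"F",o["force"].round(1),"w",round(o["grip_width"],4),"t",o["time_s"])
    for p,R in targets:
        s=R0.inv().apply(p-p0)*1e3; r=(R0.inv()*R).as_rotvec(); print("xyz",s.round(1),"r",r.round(3),"world",np.round(p,3), "rot deg",np.degrees(np.linalg.norm(r)).round(1))
E
python3 - <<'E'
from plan import *
a=onw("w",20,100)
F=lambda y:frame(y)*T
rel((np.array([.45,.35,.23]),F(40)),(np.array([.5,.05,.23]),F(15)),(np.array([.4716,-.2819,.2]),a[1]),a)
E
```

```text
now [0.2744 0.5892 0.2306] [180.   0. 155.] F [ 0.8 -0.6  0.1] w 0.087 t 0.7
xyz [-260.1 -142.8    0.6] r [0.    0.    0.437] world [0.45 0.35 0.23] rot deg 25.0
xyz [-432.1 -393.6    0.6] r [ 0.    -0.     0.873] world [0.5  0.05 0.23] rot deg 50.0
xyz [-546.5 -706.5   30.5] r [ 0.    -0.     1.048] world [ 0.472 -0.282  0.2  ] rot deg 60.0
xyz [-546.5 -706.5  110.5] r [ 0.    -0.     1.048] world [ 0.472 -0.282  0.12 ] rot deg 60.0
```

Call:
drive_tool(
  moves=[
    {"x": -65,"y": -36,"z": 0,"rz": 0.11},
    {"x": -130,"y": -72,"z": 0,"rz": 0.22},
    {"x": -195,"y": -108,"z": 0,"rz": 0.33},
    {"x": -260,"y": -143,"z": 0,"rz": 0.437},
    {"x": -303,"y": -206,"z": 0,"rz": 0.55},
    {"x": -346,"y": -268,"z": 0,"rz": 0.66},
    {"x": -389,"y": -331,"z": 0,"rz": 0.77},
    {"x": -432,"y": -394,"z": 0,"rz": 0.87},
    {"x": -455,"y": -456,"z": 0,"rz": 0.91},
    {"x": -478,"y": -520,"z": 0,"rz": 0.95},
    {"x": -500,"y": -580,"z": 10,"rz": 1.0},
    {"x": -524,"y": -644,"z": 20,"rz": 1.03},
    {"x": -546.5,"y": -706.5,"z": 30.5,"rz": 1.048},
    {"x": -546.5,"y": -706.5,"z": 70,"rz": 1.048},
    {"x": -546.5,"y": -706.5,"z": 110.5,"rz": 1.048},
    {"x": -546.5,"y": -706.5,"z": 110.5,"rz": 1.048},
    {"x": -546.5,"y": -706.5,"z": 110.5,"rz": 1.048},
    {"x": -546.5,"y": -706.5,"z": 110.5,"rz": 1.048},
  ],
)

```text
invalid input at $.moves[0]: expected keys x, y, z, rx, ry, rz, fingers
```

```bash
python3 - <<'E'
from plan import *
rel(onw("w",20,100),onw("w",20,30),onw("w",20,0))
E
```

```text
now [0.2744 0.5892 0.2306] [180.   0. 155.] F [ 0.8 -0.6  0.1] w 0.087 t 0.7
xyz [-546.5 -706.5  110.5] r [ 0.    -0.     1.048] world [ 0.472 -0.282  0.12 ] rot deg 60.0
xyz [-546.5 -706.5  180.5] r [ 0.    -0.     1.048] world [ 0.472 -0.282  0.05 ] rot deg 60.0
xyz [-546.5 -706.5  210.5] r [ 0.    -0.     1.048] world [ 0.472 -0.282  0.02 ] rot deg 60.0
```

Call:
drive_tool(
  moves=[
    {"x": -65,"y": -36,"z": 0,"rx": 0,"ry": 0,"rz": 0.11,"fingers": -1},
    {"x": -130,"y": -72,"z": 0,"rx": 0,"ry": 0,"rz": 0.22,"fingers": -1},
    {"x": -195,"y": -108,"z": 0,"rx": 0,"ry": 0,"rz": 0.33,"fingers": -1},
    {"x": -260,"y": -143,"z": 0,"rx": 0,"ry": 0,"rz": 0.437,"fingers": -1},
    {"x": -303,"y": -206,"z": 0,"rx": 0,"ry": 0,"rz": 0.55,"fingers": -1},
    {"x": -346,"y": -268,"z": 0,"rx": 0,"ry": 0,"rz": 0.66,"fingers": -1},
    {"x": -389,"y": -331,"z": 0,"rx": 0,"ry": 0,"rz": 0.77,"fingers": -1},
    {"x": -432,"y": -394,"z": 0,"rx": 0,"ry": 0,"rz": 0.87,"fingers": -1},
    {"x": -455,"y": -456,"z": 0,"rx": 0,"ry": 0,"rz": 0.91,"fingers": -1},
    {"x": -478,"y": -520,"z": 0,"rx": 0,"ry": 0,"rz": 0.95,"fingers": -1},
    {"x": -500,"y": -580,"z": 10,"rx": 0,"ry": 0,"rz": 1.0,"fingers": -1},
    {"x": -524,"y": -644,"z": 20,"rx": 0,"ry": 0,"rz": 1.03,"fingers": -1},
    {"x": -546.5,"y": -706.5,"z": 30.5,"rx": 0,"ry": 0,"rz": 1.048,"fingers": -1},
    {"x": -546.5,"y": -706.5,"z": 70,"rx": 0,"ry": 0,"rz": 1.048,"fingers": -1},
    {"x": -546.5,"y": -706.5,"z": 110.5,"rx": 0,"ry": 0,"rz": 1.048,"fingers": -1},
    {"x": -546.5,"y": -706.5,"z": 110.5,"rx": 0,"ry": 0,"rz": 1.048,"fingers": -1},
    {"x": -546.5,"y": -706.5,"z": 110.5,"rx": 0,"ry": 0,"rz": 1.048,"fingers": -1},
    {"x": -546.5,"y": -706.5,"z": 110.5,"rx": 0,"ry": 0,"rz": 1.048,"fingers": -1},
  ],
)

```text
time_s: 2.95
tool_pos: [0.4726, -0.2812, 0.1209]
tool_rot: [179.9, -0.0, 95.0]
force: [0.6, 0.6, 0.8]
grip_width: 0.087
grasp_force: 0.0
```

```bash
python3 - <<'E'
from plan import *
rel(onw("w",20,100),onw("w",20,30),onw("w",20,0))
E
```

```text
now [ 0.4726 -0.2812  0.1209] [179.9  -0.   95. ] F [0.6 0.6 0.8] w 0.087 t 2.95
xyz [-0.6 -1.   0.9] r [ 0.001 -0.     0.001] world [ 0.472 -0.282  0.12 ] rot deg 0.1
xyz [-0.6 -1.1 70.9] r [ 0.001 -0.     0.001] world [ 0.472 -0.282  0.05 ] rot deg 0.1
xyz [ -0.6  -1.1 100.9] r [ 0.001 -0.     0.001] world [ 0.472 -0.282  0.02 ] rot deg 0.1
```

Call:
drive_tool(
  moves=[
    {"x": 0,"y": 0,"z": 35,"rx": 0,"ry": 0,"rz": 0,"fingers": -1},
    {"x": 0,"y": 0,"z": 70,"rx": 0,"ry": 0,"rz": 0,"fingers": -1},
    {"x": 0,"y": 0,"z": 90,"rx": 0,"ry": 0,"rz": 0,"fingers": -1},
    {"x": 0,"y": 0,"z": 100,"rx": 0,"ry": 0,"rz": 0,"fingers": -1},
    {"x": 0,"y": 0,"z": 100,"rx": 0,"ry": 0,"rz": 0,"fingers": -1},
    {"x": 0,"y": 0,"z": 100,"rx": 0,"ry": 0,"rz": 0,"fingers": 1},
    {"x": 0,"y": 0,"z": 100,"rx": 0,"ry": 0,"rz": 0,"fingers": 1},
    {"x": 0,"y": 0,"z": 100,"rx": 0,"ry": 0,"rz": 0,"fingers": 1},
    {"x": 0,"y": 0,"z": 100,"rx": 0,"ry": 0,"rz": 0,"fingers": 1},
    {"x": 0,"y": 0,"z": 100,"rx": 0,"ry": 0,"rz": 0,"fingers": 1},
    {"x": 0,"y": 0,"z": 100,"rx": 0,"ry": 0,"rz": 0,"fingers": 1},
    {"x": 0,"y": 0,"z": 100,"rx": 0,"ry": 0,"rz": 0,"fingers": 1},
    {"x": 0,"y": 0,"z": 100,"rx": 0,"ry": 0,"rz": 0,"fingers": 1},
  ],
  force=50,
)

```text
time_s: 4.58
tool_pos: [0.4716, -0.2819, 0.02]
tool_rot: [180.0, -0.0, 95.0]
force: [-0.1, -0.3, 0.1]
grip_width: 0.0151
grasp_force: 0.0
```

```bash
python3 - <<'E'
from plan import *
b=onb("w",-25,60); up=np.array([.472,-.282,.2])
rel(onw("w",20),(up,frame(5)*T),(np.array([.5,-.1,.22]),frame(-5,15)*T),b,onb("w",-25,15))
E
```

```text
now [ 0.4716 -0.2819  0.02  ] [180.  -0.  95.] F [-0.1 -0.3  0.1] w 0.0151 t 4.575
xyz [0. 0. 0.] r [ 0. -0. -0.] world [ 0.472 -0.282  0.02 ] rot deg 0.0
xyz [-1.0e-01  4.0e-01 -1.8e+02] r [ 0. -0. -0.] world [ 0.472 -0.282  0.2  ] rot deg 0.0
xyz [ 178.7   44.1 -200. ] r [-0.261 -0.023  0.173] world [ 0.5  -0.1   0.22] rot deg 18.0
xyz [ 342.6  152.2 -107.7] r [-0.434 -0.052  0.233] world [0.594 0.073 0.128] rot deg 28.4
xyz [338.1 170.7 -66.9] r [-0.434 -0.052  0.233] world [0.612 0.07  0.087] rot deg 28.4
```

Call:
drive_tool(
  moves=[
    {"x": 0,"y": 0,"z": 0,"rx": 0,"ry": 0,"rz": 0,"fingers": 1},
    {"x": 0,"y": 0,"z": 0,"rx": 0,"ry": 0,"rz": 0,"fingers": 1},
    {"x": 0,"y": 0,"z": 0,"rx": 0,"ry": 0,"rz": 0,"fingers": 1},
    {"x": 0,"y": 0,"z": 0,"rx": 0,"ry": 0,"rz": 0,"fingers": 1},
  ],
)

```text
time_s: 5.08
tool_pos: [0.4717, -0.2819, 0.0201]
tool_rot: [180.0, -0.0, 95.0]
force: [0.3, -0.6, -0.4]
grip_width: 0.0118
grasp_force: 50.0
```

Call:
drive_tool(
  moves=[
    {"x": 0,"y": 0,"z": -15,"rx": 0,"ry": 0,"rz": 0,"fingers": 1},
    {"x": 0,"y": 0,"z": -50,"rx": 0,"ry": 0,"rz": 0,"fingers": 1},
    {"x": 0,"y": 0,"z": -100,"rx": 0,"ry": 0,"rz": 0,"fingers": 1},
    {"x": 0,"y": 0,"z": -150,"rx": 0,"ry": 0,"rz": 0,"fingers": 1},
    {"x": 0,"y": 0,"z": -180,"rx": 0,"ry": 0,"rz": 0,"fingers": 1},
    {"x": 45,"y": 11,"z": -185,"rx": -0.065,"ry": -0.006,"rz": 0.043,"fingers": 1},
    {"x": 90,"y": 22,"z": -190,"rx": -0.13,"ry": -0.012,"rz": 0.086,"fingers": 1},
    {"x": 135,"y": 33,"z": -195,"rx": -0.195,"ry": -0.018,"rz": 0.13,"fingers": 1},
    {"x": 179,"y": 44,"z": -200,"rx": -0.261,"ry": -0.023,"rz": 0.173,"fingers": 1},
    {"x": 220,"y": 71,"z": -195,"rx": -0.304,"ry": -0.03,"rz": 0.188,"fingers": 1},
    {"x": 261,"y": 98,"z": -185,"rx": -0.348,"ry": -0.038,"rz": 0.203,"fingers": 1},
    {"x": 302,"y": 125,"z": -150,"rx": -0.391,"ry": -0.045,"rz": 0.218,"fingers": 1},
    {"x": 342.6,"y": 152,"z": -108,"rx": -0.434,"ry": -0.052,"rz": 0.233,"fingers": 1},
    {"x": 342.6,"y": 152,"z": -108,"rx": -0.434,"ry": -0.052,"rz": 0.233,"fingers": 1},
    {"x": 342.6,"y": 152,"z": -108,"rx": -0.434,"ry": -0.052,"rz": 0.233,"fingers": 1},
    {"x": 342.6,"y": 152,"z": -108,"rx": -0.434,"ry": -0.052,"rz": 0.233,"fingers": 1},
  ],
)

```text
time_s: 7.08
tool_pos: [0.5941, 0.0711, 0.1299]
tool_rot: [154.9, -0.0, 81.3]
force: [0.5, -0.7, -1.7]
grip_width: 0.0117
grasp_force: 50.0
```

```bash
python3 - <<'E'
from plan import *
rel(onb("w",-25,60),onb("w",-25,15),onb("w",-25,0))
t=cam("top");s=cam("side")
a=cv2.resize(t["image"][120:230,200:330],None,fx=3,fy=3,interpolation=2)
b=cv2.resize(s["image"][150:290,225:355],None,fx=3,fy=3,interpolation=2)
im=np.zeros((420,780,3),np.uint8); im[:330,:390]=a; im[:,390:]=b
cv2.imwrite("pics/w2.png",im[:,:,::-1])
E
```

```text
now [0.5941 0.0711 0.1299] [154.9  -0.   81.3] F [ 0.5 -0.7 -1.7] w 0.0117 t 7.075
xyz [ 1.4 -1.7  1.6] r [ 0.002  0.    -0.002] world [0.594 0.073 0.128] rot deg 0.2
xyz [ 1.4 -1.7 46.6] r [ 0.002  0.    -0.002] world [0.612 0.07  0.087] rot deg 0.2
xyz [ 1.4 -1.8 61.6] r [ 0.002  0.    -0.002] world [0.619 0.069 0.073] rot deg 0.2
```

View pics/w2.png

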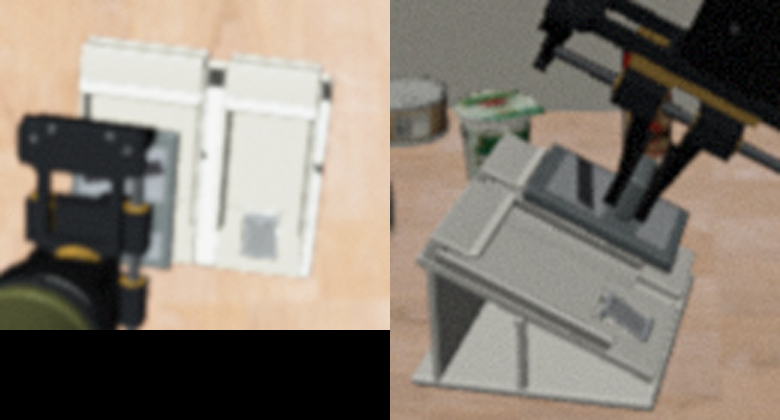

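The pictures show the wide insert held level with the slope, above the dock. Its right edge in the top view runs from about (178,130) to (170,265) in the crop. I'll check that against the projection.

```bash
python3 - <<'E'
from plan import *
t=cam("top")
o=sensors.get_obs();R=Ro.from_euler("xyz",o["tool_rot"],degrees=True);F=R*T.inv()
org=o["tool_pos"]-F.apply([-.01,0,.02])
for q in ([50,-36,10],[0,-36,10],[-50,-36,10],[-50,-36,0]): print(q,proj(t,org+F.apply(np.array(q)/1e3)).round(2), ((proj(t,org+F.apply(np.array(q)/1e3))-[200,120])*3+1).round(1))
b=frame(YAW,25); v=b.inv().apply(org-np.array(BAY["w"]))*1e3; print("insert in bay",v.round(1))
rel(onb("w",-25,60))
# insert right edge columns, by row
g=cv2.GaussianBlur(t["image"].astype(np.float32).mean(2),(0,0),.7)
for r in (170,180,190,200):
    row=np.gradient(g[r,245:270]); print(r,245+np.argmax(row), np.round(g[r,250:265]).astype(int))
E
```

```text
[50, -36, 10] [[258.49 163.69]] [[176.5 132.1]]
[0, -36, 10] [[257.   187.04]] [[172.  202.1]]
[-50, -36, 10] [[255.61 209.36]] [[167.8 269.1]]
[-50, -36, 0] [[256.48 207.51]] [[170.4 263.5]]
insert in bay [-23.8  -1.   61.4]
now [0.5939 0.0716 0.1295] [ 1.549e+02 -1.000e-01  8.130e+01] F [ 0.5 -0.3 -1.1] w 0.0115 t 7.225
xyz [ 1.  -1.2  1.4] r [ 0.002 -0.    -0.002] world [0.594 0.073 0.128] rot deg 0.1
170 249 [147 167 174 172 165 151 137 128 135 167 203 222 226 222 212]
180 259 [172 175 177 173 161 145 132 128 150 190 218 227 225 215 203]
190 258 [ 74 102 124 133 133 130 128 145 186 217 227 227 221 213 214]
200 249 [131 165 172 160 143 132 137 167 202 221 227 227 225 219 217]
```

Call:
drive_tool(
  moves=[
    {"x": 1.5,"y": -1,"z": 15,"rx": 0,"ry": 0,"rz": 0,"fingers": 1},
    {"x": 1.5,"y": -1,"z": 30,"rx": 0,"ry": 0,"rz": 0,"fingers": 1},
    {"x": 1.5,"y": -1,"z": 40,"rx": 0,"ry": 0,"rz": 0,"fingers": 1},
    {"x": 1.5,"y": -1,"z": 46,"rx": 0,"ry": 0,"rz": 0,"fingers": 1},
    {"x": 1.5,"y": -1,"z": 46,"rx": 0,"ry": 0,"rz": 0,"fingers": 1},
    {"x": 1.5,"y": -1,"z": 46,"rx": 0,"ry": 0,"rz": 0,"fingers": 1},
    {"x": 1.5,"y": -1,"z": 46,"rx": 0,"ry": 0,"rz": 0,"fingers": 1},
  ],
)

```text
time_s: 8.1
tool_pos: [0.612, 0.0715, 0.0865]
tool_rot: [155.0, -0.0, 81.4]
force: [-0.5, 0.2, -1.0]
grip_width: 0.0115
grasp_force: 50.0
```

```bash
python3 - <<'E'
from plan import *
rel(onb("w",-25,15),onb("w",-25,0))
E
```

```text
now [0.612  0.0715 0.0865] [155.   -0.   81.4] F [-0.5  0.2 -1. ] w 0.0115 t 8.1
xyz [-1.7  0.7 -0.2] r [ 0.001 -0.     0.   ] world [0.612 0.07  0.087] rot deg 0.0
xyz [-1.7  0.7 14.8] r [ 0.001 -0.     0.   ] world [0.619 0.069 0.073] rot deg 0.0
```

Call:
drive_tool(
  moves=[
    {"x": -1,"y": 0,"z": 3,"rx": 0,"ry": 0,"rz": 0,"fingers": 1},
    {"x": -1,"y": 0,"z": 6,"rx": 0,"ry": 0,"rz": 0,"fingers": 1},
    {"x": -1,"y": 0,"z": 9,"rx": 0,"ry": 0,"rz": 0,"fingers": 1},
    {"x": -1,"y": 0,"z": 12,"rx": 0,"ry": 0,"rz": 0,"fingers": 1},
    {"x": -1,"y": 0,"z": 12,"rx": 0,"ry": 0,"rz": 0,"fingers": 1},
    {"x": -1,"y": 0,"z": 12,"rx": 0,"ry": 0,"rz": 0,"fingers": 1},
  ],
)

```text
time_s: 8.85
tool_pos: [0.617, 0.0695, 0.0756]
tool_rot: [155.0, 0.0, 81.4]
force: [-2.3, -1.2, 4.0]
grip_width: 0.0114
grasp_force: 50.0
```

```bash
python3 - <<'E'
from plan import *
rel(onb("w",-25,0))
o=sensors.get_obs();print("F in tool",Ro.from_euler("xyz",o["tool_rot"],degrees=True).inv().apply(o["force"]).round(1),o["wrist_torque"].round(2))
s=cam("side",2)
crop(s,240,185,350,290,5.6,"pics/s3.png")
E
```

```text
now [0.617  0.0695 0.0756] [155.    0.   81.4] F [-2.3 -1.2  4. ] w 0.0114 t 8.85
xyz [-0.5  0.6  2.7] r [0. 0. 0.] world [0.619 0.069 0.073] rot deg 0.0
F in tool [-1.5 -0.2 -4.5] [-0.24  0.78 -0.03]
```

View pics/s3.png

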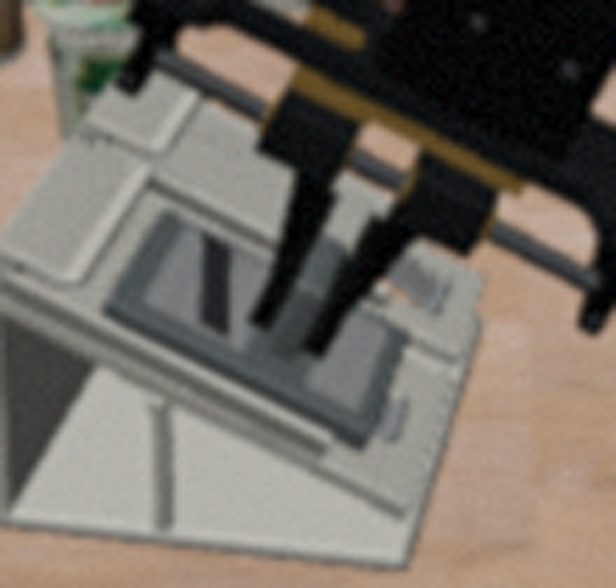

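The insert sits between the guides with its lower edge over the catch. The side crop shows its lower corner at about (365,440) and a visible gap to the hood. I'll keep pressing.

Call:
drive_tool(
  moves=[
    {"x": 0,"y": 0,"z": 1,"rx": 0,"ry": 0,"rz": 0,"fingers": 1},
    {"x": 0,"y": 0,"z": 2,"rx": 0,"ry": 0,"rz": 0,"fingers": 1},
    {"x": 0,"y": 0,"z": 3,"rx": 0,"ry": 0,"rz": 0,"fingers": 1},
    {"x": 0,"y": 0,"z": 3,"rx": 0,"ry": 0,"rz": 0,"fingers": 1},
    {"x": 0,"y": 0,"z": 3,"rx": 0,"ry": 0,"rz": 0,"fingers": 1},
  ],
)

```text
time_s: 9.57
tool_pos: [0.6185, 0.0694, 0.0729]
tool_rot: [154.9, -0.0, 81.4]
force: [-3.1, -1.1, 6.2]
grip_width: 0.0116
grasp_force: 50.0
```

```bash
cat >> plan.py <<'E'
def st():
    o=sensors.get_obs();R=Ro.from_euler("xyz",o["tool_rot"],degrees=True);F=R*T.inv()
    print("t",o["time_s"],"w",round(o["grip_width"],4),"F tool",R.inv().apply(o["force"]).round(1),"M tool",R.inv().apply(o["wrist_torque"]).round(2))
    org=o["tool_pos"]-F.apply([-.01,0,.02]); b=frame(YAW,25)
    for k in "wn": print(k,"insert in bay",(b.inv().apply(org-np.array(BAY[k]))*1e3).round(2))
    print("rot in bay",np.degrees((b.inv()*F).as_rotvec()).round(2))
E
python3 -c "from plan import *;st()"
```

```text
t 9.575 w 0.0116 F tool [-1.5  0.  -6.9] M tool [ 0.67 -0.44 -0.08]
w insert in bay [-25.33   0.55  -0.26]
n insert in bay [-25.04  93.44  -0.4 ]
rot in bay [ 0.01 -0.05  0.01]
```

Call:
drive_tool(
  moves=[
    {"x": 0,"y": 0,"z": 0.7,"rx": 0,"ry": 0,"rz": 0,"fingers": 1},
    {"x": 0,"y": 0,"z": 1.5,"rx": 0,"ry": 0,"rz": 0,"fingers": 1},
    {"x": 0,"y": 0,"z": 1.5,"rx": 0,"ry": 0,"rz": 0,"fingers": 1},
    {"x": 0,"y": 0,"z": 1.5,"rx": 0,"ry": 0,"rz": 0,"fingers": 1},
  ],
)

```text
time_s: 10.07
tool_pos: [0.6188, 0.0693, 0.0721]
tool_rot: [155.0, -0.0, 81.4]
force: [-9.8, -1.0, 13.1]
grip_width: 0.0116
grasp_force: 50.0
```

```bash
python3 -c "from plan import *;st()"
```

```text
t 10.075 w 0.0116 F tool [ -2.4  -3.1 -16. ] M tool [ 1.   -0.7  -0.06]
w insert in bay [-25.34   0.51  -1.15]
n insert in bay [-25.06  93.4   -1.28]
rot in bay [ 0.   -0.03  0.  ]
```

Call:
drive_tool(
  moves=[
    {"x": 0,"y": 3,"z": 0,"rx": 0,"ry": 0,"rz": 0,"fingers": 1},
    {"x": 0,"y": 6,"z": 0,"rx": 0,"ry": 0,"rz": 0,"fingers": 1},
    {"x": 0,"y": 9,"z": 0,"rx": 0,"ry": 0,"rz": 0,"fingers": 1},
    {"x": 0,"y": 12,"z": 0,"rx": 0,"ry": 0,"rz": 0,"fingers": 1},
    {"x": 0,"y": 15,"z": 0,"rx": 0,"ry": 0,"rz": 0,"fingers": 1},
    {"x": 0,"y": 18,"z": 0,"rx": 0,"ry": 0,"rz": 0,"fingers": 1},
    {"x": 0,"y": 20,"z": 0,"rx": 0,"ry": 0,"rz": 0,"fingers": 1},
    {"x": 0,"y": 20,"z": 0,"rx": 0,"ry": 0,"rz": 0,"fingers": 1},
    {"x": 0,"y": 20,"z": 0,"rx": 0,"ry": 0,"rz": 0,"fingers": 1},
  ],
)

```text
time_s: 11.2
tool_pos: [0.6327, 0.0687, 0.0786]
tool_rot: [155.4, 0.0, 81.5]
force: [-22.8, 2.8, 19.7]
grip_width: 0.012
grasp_force: 50.1
```

```bash
python3 -c "from plan import *;st()"
```

```text
t 11.2 w 0.012 F tool [ -0.6 -12.7 -27.5] M tool [ 2.97 -0.23 -0.02]
w insert in bay [-10.23   2.03  -1.26]
n insert in bay [-9.94 94.93 -1.39]
rot in bay [0.01 0.41 0.09]
```

Call:
drive_tool(
  moves=[
    {"x": 0,"y": 0,"z": -0.8,"rx": 0,"ry": 0,"rz": 0,"fingers": 1},
    {"x": 0,"y": 0,"z": -1.5,"rx": 0,"ry": 0,"rz": 0,"fingers": 1},
    {"x": 0,"y": 0,"z": -1.5,"rx": 0,"ry": 0,"rz": 0,"fingers": 1},
  ],
)

```text
time_s: 11.58
tool_pos: [0.6338, 0.0682, 0.0797]
tool_rot: [155.2, 0.0, 81.5]
force: [-8.6, 2.4, 6.2]
grip_width: 0.0114
grasp_force: 50.0
```

```bash
python3 - <<'E'
from plan import *
st()
s=cam("side",2)
crop(s,240,185,350,290,5.6,"pics/s4.png")
E
```

```text
t 11.575 w 0.0114 F tool [ 1.1 -5.4 -9.4] M tool [1.85 0.11 0.01]
w insert in bay [-8.64  1.69 -0.71]
n insert in bay [-8.35 94.58 -0.84]
rot in bay [0.03 0.23 0.07]
```

View pics/s4.png

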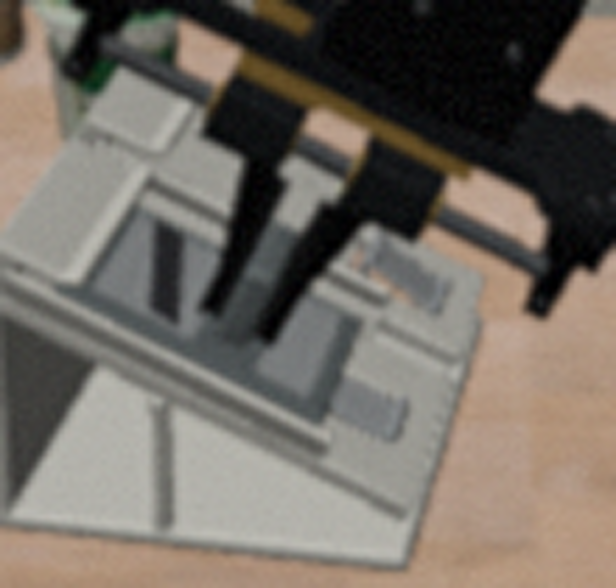

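The picture shows the insert's front edge under the hood and the catch flush behind it. The resistance was friction from pressing too hard, so I'll push on with less load.

Call:
drive_tool(
  moves=[
    {"x": 0,"y": 2,"z": 0,"rx": 0,"ry": 0,"rz": 0,"fingers": 1},
    {"x": 0,"y": 4,"z": 0,"rx": 0,"ry": 0,"rz": 0,"fingers": 1},
    {"x": 0,"y": 6,"z": 0,"rx": 0,"ry": 0,"rz": 0,"fingers": 1},
    {"x": 0,"y": 8,"z": 0,"rx": 0,"ry": 0,"rz": 0,"fingers": 1},
    {"x": 0,"y": 8,"z": 0,"rx": 0,"ry": 0,"rz": 0,"fingers": 1},
    {"x": 0,"y": 8,"z": 0,"rx": 0,"ry": 0,"rz": 0,"fingers": 1},
  ],
)

```text
time_s: 12.42
tool_pos: [0.6426, 0.0658, 0.0835]
tool_rot: [155.1, 0.0, 81.4]
force: [-0.4, 0.1, -0.5]
grip_width: 0.0121
grasp_force: 50.0
```

```bash
python3 -c "from plan import *;st()"
```

```text
t 12.425 w 0.0121 F tool [-0.  -0.6  0.3] M tool [ 0.72  0.02 -0.01]
w insert in bay [ 1.19  0.63 -1.04]
n insert in bay [ 1.47 93.52 -1.18]
rot in bay [-0.01  0.06  0.04]
```

Call:
drive_tool(
  moves=[
    {"x": 0,"y": 1.5,"z": 0,"rx": 0,"ry": 0,"rz": 0,"fingers": 1},
    {"x": 0,"y": 1.5,"z": 0,"rx": 0,"ry": 0,"rz": 0,"fingers": 1},
    {"x": 0,"y": 1.5,"z": 0,"rx": 0,"ry": 0,"rz": 0,"fingers": 1},
  ],
)

```text
time_s: 12.8
tool_pos: [0.6443, 0.0652, 0.0847]
tool_rot: [155.0, 0.0, 81.4]
force: [-0.3, -0.8, -1.7]
grip_width: 0.0115
grasp_force: 50.0
```

```bash
python3 -c "from plan import *;st()"
```

```text
t 12.8 w 0.0115 F tool [-0.8 -0.9  1.5] M tool [ 0.71 -0.09 -0.02]
w insert in bay [ 3.36  0.27 -0.71]
n insert in bay [ 3.64 93.16 -0.84]
rot in bay [-0.02  0.02  0.01]
```

Call:
drive_tool(
  moves=[
    {"x": 0,"y": 1,"z": 0.5,"rx": 0,"ry": 0,"rz": 0,"fingers": 1},
    {"x": 0,"y": 2,"z": 0.5,"rx": 0,"ry": 0,"rz": 0,"fingers": 1},
    {"x": 0,"y": 2,"z": 0.5,"rx": 0,"ry": 0,"rz": 0,"fingers": 1},
    {"x": 0,"y": 2,"z": 0.5,"rx": 0,"ry": 0,"rz": 0,"fingers": 1},
  ],
)

```text
time_s: 13.3
tool_pos: [0.6447, 0.0652, 0.0844]
tool_rot: [155.2, 0.1, 81.4]
force: [-7.1, 0.4, 2.3]
grip_width: 0.0114
grasp_force: 50.0
```

```bash
python3 - <<'E'
from plan import *
st()
s=cam("side",2)
crop(s,240,185,350,290,5.6,"pics/s5.png")
E
```

```text
t 13.3 w 0.0114 F tool [-0.7 -5.4 -5.1] M tool [ 1.56 -0.21  0.01]
w insert in bay [ 3.53  0.32 -1.13]
n insert in bay [ 3.82 93.21 -1.27]
rot in bay [-0.05  0.2   0.02]
```

View pics/s5.png

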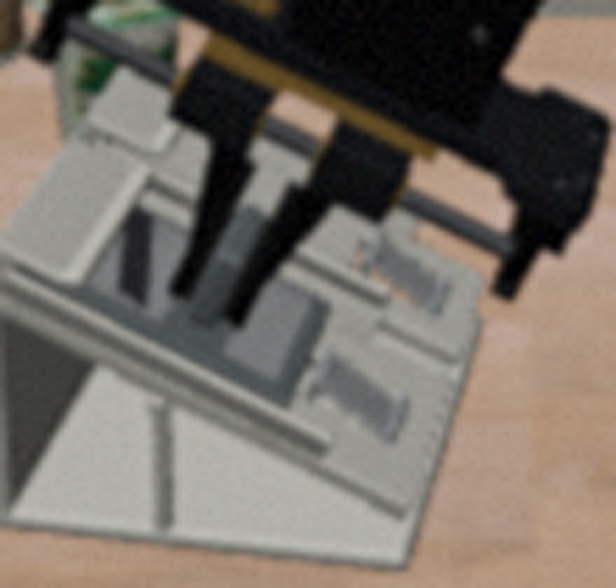

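The insert is against the stop, with resistance at +3.5 mm on my estimate, so the bay origin sits about 2.5 mm further up. The catch has snapped up behind its lower edge, at about (315,375). I'll open partway, clear of the hood, and retreat.

Call:
drive_tool(
  moves=[
    {"x": 0,"y": -1,"z": -1,"rx": 0,"ry": 0,"rz": 0,"fingers": 0.4},
    {"x": 0,"y": -1,"z": -1,"rx": 0,"ry": 0,"rz": 0,"fingers": 0.4},
    {"x": 0,"y": -1,"z": -1,"rx": 0,"ry": 0,"rz": 0,"fingers": 0.4},
    {"x": 0,"y": -1,"z": -1,"rx": 0,"ry": 0,"rz": 0,"fingers": 0.4},
    {"x": 0,"y": -1,"z": -15,"rx": 0,"ry": 0,"rz": 0,"fingers": 0.4},
    {"x": 0,"y": -1,"z": -40,"rx": 0,"ry": 0,"rz": 0,"fingers": 0.4},
    {"x": 0,"y": -1,"z": -80,"rx": 0,"ry": 0,"rz": 0,"fingers": 0.4},
    {"x": 0,"y": -1,"z": -120,"rx": 0,"ry": 0,"rz": 0,"fingers": -1},
    {"x": 0,"y": -1,"z": -120,"rx": 0,"ry": 0,"rz": 0,"fingers": -1},
    {"x": 0,"y": -1,"z": -120,"rx": 0,"ry": 0,"rz": 0,"fingers": -1},
  ],
)

```text
time_s: 14.65
tool_pos: [0.5951, 0.0728, 0.1938]
tool_rot: [155.0, -0.0, 81.4]
force: [1.1, 0.8, -0.0]
grip_width: 0.0482
grasp_force: 0.0
```

```bash
python3 - <<'E'
from plan import *
t=cam("top",2);s=cam("side",2)
a=cv2.resize(t["image"][120:300,200:330],None,fx=3,fy=3,interpolation=2)
b=cv2.resize(s["image"][150:290,225:355],None,fx=3,fy=3,interpolation=2)
im=np.zeros((540,780,3),np.uint8); im[:540,:390]=a; im[:420,390:]=b
cv2.imwrite("pics/w6.png",im[:,:,::-1])
rel((onw("n",20,200)),onw("n",20,60),onw("n",20))
E
```

```text
now [0.5949 0.0724 0.1921] [1.551e+02 1.000e-01 8.140e+01] F [ 0.4  0.3 -0.4] w 0.0644 t 14.85
xyz [-171.7 -132.6  -91.9] r [ 0.42   0.133 -0.597] world [ 0.412 -0.074  0.22 ] rot deg 42.5
xyz [-171.5 -191.5   35.1] r [ 0.42   0.133 -0.597] world [ 0.412 -0.074  0.08 ] rot deg 42.5
xyz [-171.4 -216.7   89.6] r [ 0.42   0.133 -0.597] world [ 0.412 -0.074  0.02 ] rot deg 42.5
```

View pics/w6.png

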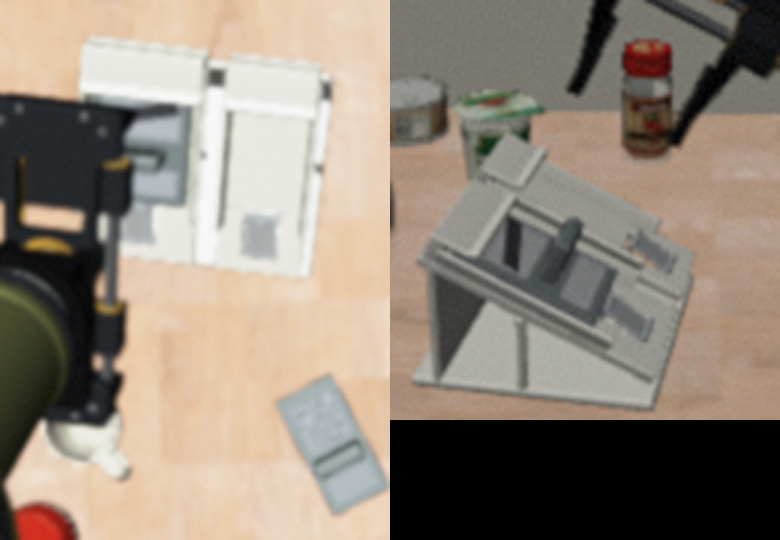

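The wide insert is home with its catch up. The narrow insert is unmoved, at about crop (332,445). Next is the narrow one.

Call:
drive_tool(
  moves=[
    {"x": -29,"y": -22,"z": -20,"rx": 0.07,"ry": 0.022,"rz": -0.1,"fingers": -1},
    {"x": -58,"y": -44,"z": -40,"rx": 0.14,"ry": 0.044,"rz": -0.2,"fingers": -1},
    {"x": -87,"y": -66,"z": -60,"rx": 0.21,"ry": 0.066,"rz": -0.3,"fingers": -1},
    {"x": -116,"y": -88,"z": -75,"rx": 0.28,"ry": 0.09,"rz": -0.4,"fingers": -1},
    {"x": -145,"y": -110,"z": -88,"rx": 0.35,"ry": 0.11,"rz": -0.5,"fingers": -1},
    {"x": -171.6,"y": -132.6,"z": -92,"rx": 0.42,"ry": 0.133,"rz": -0.597,"fingers": -1},
    {"x": -171.6,"y": -155,"z": -43,"rx": 0.42,"ry": 0.133,"rz": -0.597,"fingers": -1},
    {"x": -171.5,"y": -178,"z": 6,"rx": 0.42,"ry": 0.133,"rz": -0.597,"fingers": -1},
    {"x": -171.5,"y": -191.5,"z": 35,"rx": 0.42,"ry": 0.133,"rz": -0.597,"fingers": -1},
    {"x": -171.5,"y": -191.5,"z": 35,"rx": 0.42,"ry": 0.133,"rz": -0.597,"fingers": -1},
    {"x": -171.5,"y": -191.5,"z": 35,"rx": 0.42,"ry": 0.133,"rz": -0.597,"fingers": -1},
    {"x": -171.5,"y": -191.5,"z": 35,"rx": 0.42,"ry": 0.133,"rz": -0.597,"fingers": -1},
  ],
)

```text
time_s: 16.35
tool_pos: [0.4142, -0.0731, 0.0825]
tool_rot: [179.7, 0.1, 116.2]
force: [0.5, -0.0, 0.5]
grip_width: 0.087
grasp_force: 0.0
```

```bash
python3 - <<'E'
from plan import *
rel(onw("n",20,60),onw("n",20))
E
```

```text
now [ 0.4142 -0.0731  0.0825] [1.797e+02 1.000e-01 1.162e+02] F [ 0.5 -0.   0.5] w 0.087 t 16.35
xyz [ 0.6 -2.1  2.5] r [ 0.005  0.001 -0.   ] world [ 0.412 -0.074  0.08 ] rot deg 0.3
xyz [ 0.7 -2.4 62.5] r [ 0.005  0.001 -0.   ] world [ 0.412 -0.074  0.02 ] rot deg 0.3
```

Call:
drive_tool(
  moves=[
    {"x": 0,"y": 0,"z": 30,"rx": 0,"ry": 0,"rz": 0,"fingers": -1},
    {"x": 0,"y": 0,"z": 50,"rx": 0,"ry": 0,"rz": 0,"fingers": -1},
    {"x": 0,"y": 0,"z": 58,"rx": 0,"ry": 0,"rz": 0,"fingers": -1},
    {"x": 0,"y": 0,"z": 58,"rx": 0,"ry": 0,"rz": 0,"fingers": -1},
    {"x": 0,"y": 0,"z": 58,"rx": 0,"ry": 0,"rz": 0,"fingers": -1},
    {"x": 0,"y": 0,"z": 58,"rx": 0,"ry": 0,"rz": 0,"fingers": -1},
  ],
)

```text
time_s: 17.1
tool_pos: [0.4136, -0.073, 0.0237]
tool_rot: [179.8, 0.0, 116.2]
force: [0.5, -0.9, -0.5]
grip_width: 0.0869
grasp_force: 0.0
```

```bash
python3 - <<'E'
from plan import *
rel(onw("n",20))
E
```

```text
now [ 0.4136 -0.073   0.0237] [179.8   0.  116.2] F [ 0.5 -0.9 -0.5] w 0.0869 t 17.1
xyz [ 0.2 -1.6  3.7] r [ 0.004  0.001 -0.   ] world [ 0.412 -0.074  0.02 ] rot deg 0.2
```

Call:
drive_tool(
  moves=[
    {"x": 0,"y": -1.5,"z": 3.7,"rx": 0.003,"ry": 0,"rz": 0,"fingers": -1},
    {"x": 0,"y": -1.5,"z": 3.7,"rx": 0.003,"ry": 0,"rz": 0,"fingers": 0.5},
    {"x": 0,"y": -1.5,"z": 3.7,"rx": 0.003,"ry": 0,"rz": 0,"fingers": 1},
    {"x": 0,"y": -1.5,"z": 3.7,"rx": 0.003,"ry": 0,"rz": 0,"fingers": 1},
    {"x": 0,"y": -1.5,"z": 3.7,"rx": 0.003,"ry": 0,"rz": 0,"fingers": 1},
    {"x": 0,"y": -1.5,"z": 3.7,"rx": 0.003,"ry": 0,"rz": 0,"fingers": 1},
    {"x": 0,"y": -1.5,"z": 3.7,"rx": 0.003,"ry": 0,"rz": 0,"fingers": 1},
    {"x": 0,"y": -1.5,"z": 3.7,"rx": 0.003,"ry": 0,"rz": 0,"fingers": 1},
    {"x": 0,"y": -1.5,"z": 3.7,"rx": 0.003,"ry": 0,"rz": 0,"fingers": 1},
    {"x": 0,"y": -1.5,"z": 3.7,"rx": 0.003,"ry": 0,"rz": 0,"fingers": 1},
    {"x": 0,"y": -1.5,"z": 3.7,"rx": 0.003,"ry": 0,"rz": 0,"fingers": 1},
    {"x": 0,"y": -1.5,"z": 3.7,"rx": 0.003,"ry": 0,"rz": 0,"fingers": 1},
    {"x": 0,"y": -1.5,"z": 3.7,"rx": 0.003,"ry": 0,"rz": 0,"fingers": 1},
  ],
  force=50,
)

```text
time_s: 18.73
tool_pos: [0.4117, -0.0737, 0.0193]
tool_rot: [-180.0, 0.0, 116.2]
force: [1.8, 1.3, -0.7]
grip_width: 0.0116
grasp_force: 50.0
```

```bash
python3 - <<'E'
from plan import *
p,R=onw("n",20,150)
print(BAY)
rel((p,R),(np.array([.48,-.06,.2]),frame(8,12)*T),onb("n",-22,60))
E
```

```text
{'w': [0.6583, 0.0628, 0.07], 'n': [0.6441, -0.029, 0.07]}
now [ 0.4117 -0.0737  0.0193] [-180.     0.   116.2] F [ 1.8  1.3 -0.7] w 0.0116 t 18.725
xyz [-1.000e-01  3.000e-01 -1.507e+02] r [-0.  0. -0.] world [ 0.412 -0.074  0.17 ] rot deg 0.0
xyz [ -18.    67.3 -180.7] r [-0.208 -0.033  0.316] world [ 0.48 -0.06  0.2 ] rot deg 21.8
xyz [ -26.7  176.7 -109.7] r [-0.423 -0.132  0.598] world [ 0.582 -0.02   0.129] rot deg 42.6
```

Call:
drive_tool(
  moves=[
    {"x": 0,"y": 0,"z": -15,"rx": 0,"ry": 0,"rz": 0,"fingers": 1},
    {"x": 0,"y": 0,"z": -50,"rx": 0,"ry": 0,"rz": 0,"fingers": 1},
    {"x": 0,"y": 0,"z": -100,"rx": 0,"ry": 0,"rz": 0,"fingers": 1},
    {"x": 0,"y": 0,"z": -150,"rx": 0,"ry": 0,"rz": 0,"fingers": 1},
    {"x": -6,"y": 22,"z": -160,"rx": -0.07,"ry": -0.01,"rz": 0.1,"fingers": 1},
    {"x": -12,"y": 45,"z": -170,"rx": -0.14,"ry": -0.02,"rz": 0.2,"fingers": 1},
    {"x": -18,"y": 67,"z": -181,"rx": -0.208,"ry": -0.033,"rz": 0.316,"fingers": 1},
    {"x": -21,"y": 95,"z": -175,"rx": -0.26,"ry": -0.06,"rz": 0.4,"fingers": 1},
    {"x": -24,"y": 125,"z": -160,"rx": -0.32,"ry": -0.085,"rz": 0.48,"fingers": 1},
    {"x": -26,"y": 155,"z": -135,"rx": -0.38,"ry": -0.11,"rz": 0.55,"fingers": 1},
    {"x": -26.7,"y": 176.7,"z": -109.7,"rx": -0.423,"ry": -0.132,"rz": 0.598,"fingers": 1},
    {"x": -26.7,"y": 176.7,"z": -109.7,"rx": -0.423,"ry": -0.132,"rz": 0.598,"fingers": 1},
    {"x": -26.7,"y": 176.7,"z": -109.7,"rx": -0.423,"ry": -0.132,"rz": 0.598,"fingers": 1},
    {"x": -26.7,"y": 176.7,"z": -109.7,"rx": -0.423,"ry": -0.132,"rz": 0.598,"fingers": 1},
    {"x": -26.7,"y": 176.7,"z": -109.7,"rx": -0.423,"ry": -0.132,"rz": 0.598,"fingers": 1},
    {"x": -26.7,"y": 176.7,"z": -109.7,"rx": -0.423,"ry": -0.132,"rz": 0.598,"fingers": 1},
  ],
)

```text
time_s: 20.72
tool_pos: [0.5821, -0.0199, 0.1295]
tool_rot: [155.0, -0.0, 81.4]
force: [-0.1, 0.3, -1.6]
grip_width: 0.0118
grasp_force: 50.0
```

```bash
python3 - <<'E'
from plan import *
st(); rel(onb("n",-22,60),onb("n",-22,15))
t=cam("top",3)
o=sensors.get_obs();R=Ro.from_euler("xyz",o["tool_rot"],degrees=True);F=R*T.inv()
org=o["tool_pos"]-F.apply([-.01,0,.02])
g=cv2.GaussianBlur(t["image"].astype(np.float32).mean(2),(0,0),.5)
for q in ([40,-25,0],[20,-25,0],[0,-25,0],[-30,-25,0]):
    u=proj(t,org+F.apply(np.array(q)/1e3))[0]; r=int(round(u[1])); c=int(u[0]); print(q,u.round(2),"top",proj(t,org+F.apply(np.array([q[0],-25,10])/1e3))[0].round(2),"cols from",c-6,np.round(g[r,c-6:c+9]).astype(int))
crop(t,200,120,330,230,4.5,"pics/t7.png")
E
```

```text
t 20.725 w 0.0118 F tool [ 0.3 -0.8  1.4] M tool [ 0.76 -0.09 -0.06]
w insert in bay [-21.95 -93.13  60.56]
n insert in bay [-21.67  -0.24  60.43]
rot in bay [ 0.   -0.03 -0.06]
now [ 0.5821 -0.0199  0.1295] [155.   -0.   81.4] F [-0.1  0.3 -1.6] w 0.0118 t 20.725
xyz [ 0.2 -0.3  0.4] r [ 0.001 -0.    -0.001] world [ 0.582 -0.02   0.129] rot deg 0.1
xyz [ 0.2 -0.3 45.4] r [ 0.001 -0.    -0.001] world [ 0.601 -0.022  0.088] rot deg 0.1
[40, -25, 0] [298.75 170.88] top [298.31 172.39] cols from 292 [ 43  39  39  40  40  40  38  35  33  55 118 178 212 231 235]
[20, -25, 0] [297.8  180.15] top [297.36 181.75] cols from 291 [ 37  38  36  36  36  37  38  39  55  93 144 186 215 232 235]
[0, -25, 0] [296.87 189.26] top [296.42 190.94] cols from 290 [ 47  39  51  75  87  87  89 126 181 201 191 194 215 232 234]
[-30, -25, 0] [295.51 202.62] top [295.05 204.43] cols from 289 [ 37  33  30  31  35  37  36  36  42  77 134 190 229 236 226]
```

View pics/t7.png

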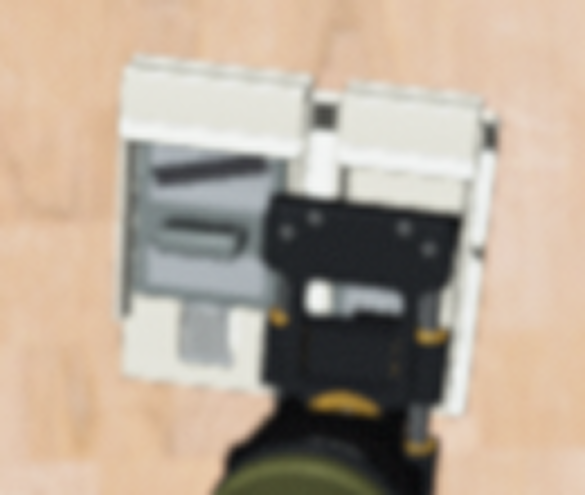

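The gripper hides most of the insert. The edge that shows is within 0.3 px of prediction, so I'll lower it.

Call:
drive_tool(
  moves=[
    {"x": 0.5,"y": 0,"z": 15,"rx": 0,"ry": 0,"rz": 0,"fingers": 1},
    {"x": 0.5,"y": 0,"z": 30,"rx": 0,"ry": 0,"rz": 0,"fingers": 1},
    {"x": 0.5,"y": 0,"z": 42,"rx": 0,"ry": 0,"rz": 0,"fingers": 1},
    {"x": 0.5,"y": 0,"z": 46,"rx": 0,"ry": 0,"rz": 0,"fingers": 1},
    {"x": 0.5,"y": 0,"z": 50,"rx": 0,"ry": 0,"rz": 0,"fingers": 1},
    {"x": 0.5,"y": 0,"z": 54,"rx": 0,"ry": 0,"rz": 0,"fingers": 1},
    {"x": 0.5,"y": 0,"z": 57,"rx": 0,"ry": 0,"rz": 0,"fingers": 1},
    {"x": 0.5,"y": 0,"z": 57,"rx": 0,"ry": 0,"rz": 0,"fingers": 1},
    {"x": 0.5,"y": 0,"z": 57,"rx": 0,"ry": 0,"rz": 0,"fingers": 1},
  ],
)

```text
time_s: 22.0
tool_pos: [0.6062, -0.0227, 0.0779]
tool_rot: [154.9, -0.0, 81.4]
force: [-1.6, 0.5, 4.0]
grip_width: 0.0115
grasp_force: 50.0
```

```bash
python3 -c "from plan import *;st()"
```

```text
t 22.0 w 0.0115 F tool [ 0.2  0.2 -4.3] M tool [ 0.7  -0.12 -0.04]
w insert in bay [-21.73 -92.3    3.55]
n insert in bay [-21.45   0.59   3.42]
rot in bay [ 0.01 -0.05 -0.03]
```

Call:
drive_tool(
  moves=[
    {"x": 0,"y": 0,"z": 1.5,"rx": 0,"ry": 0,"rz": 0,"fingers": 1},
    {"x": 0,"y": 0,"z": 3,"rx": 0,"ry": 0,"rz": 0,"fingers": 1},
    {"x": 0,"y": 0,"z": 4,"rx": 0,"ry": 0,"rz": 0,"fingers": 1},
    {"x": 0,"y": 0,"z": 4,"rx": 0,"ry": 0,"rz": 0,"fingers": 1},
    {"x": 0,"y": 0,"z": 4,"rx": 0,"ry": 0,"rz": 0,"fingers": 1},
  ],
)

```text
time_s: 22.62
tool_pos: [0.6083, -0.023, 0.0744]
tool_rot: [154.9, -0.0, 81.4]
force: [-2.3, -0.8, 6.2]
grip_width: 0.0118
grasp_force: 50.0
```

```bash
python3 -c "from plan import *;st()"
```

```text
t 22.625 w 0.0118 F tool [-1.2  0.7 -6.6] M tool [ 0.55 -0.23 -0.04]
w insert in bay [-21.28 -92.27  -0.52]
n insert in bay [-21.     0.62  -0.65]
rot in bay [ 0.01 -0.09 -0.03]
```

Next, 0.8 mm more press, then slide.

Call:
drive_tool(
  moves=[
    {"x": 0,"y": 0,"z": 0.8,"rx": 0,"ry": 0,"rz": 0,"fingers": 1},
    {"x": 0,"y": 0,"z": 0.8,"rx": 0,"ry": 0,"rz": 0,"fingers": 1},
    {"x": 0,"y": 0,"z": 0.8,"rx": 0,"ry": 0,"rz": 0,"fingers": 1},
  ],
)

```text
time_s: 23.0
tool_pos: [0.6086, -0.023, 0.0737]
tool_rot: [154.9, -0.0, 81.4]
force: [-2.1, -0.4, 6.4]
grip_width: 0.0117
grasp_force: 50.0
```

```bash
python3 -c "from plan import *;st()"
```

```text
t 23.0 w 0.0117 F tool [-0.7  0.9 -6.7] M tool [ 0.65 -0.25 -0.09]
w insert in bay [-21.27 -92.27  -1.29]
n insert in bay [-20.99   0.62  -1.42]
rot in bay [ 0.01 -0.09 -0.03]
```

Call:
drive_tool(
  moves=[
    {"x": 0,"y": 0,"z": 0.8,"rx": 0,"ry": 0,"rz": 0,"fingers": 1},
    {"x": 0,"y": 0,"z": 0.8,"rx": 0,"ry": 0,"rz": 0,"fingers": 1},
    {"x": 0,"y": 0,"z": 0.8,"rx": 0,"ry": 0,"rz": 0,"fingers": 1},
  ],
)

```text
time_s: 23.38
tool_pos: [0.6088, -0.023, 0.0733]
tool_rot: [154.9, -0.0, 81.4]
force: [-6.3, 0.3, 10.6]
grip_width: 0.0116
grasp_force: 50.0
```

```bash
python3 -c "from plan import *;st()"
```

```text
t 23.375 w 0.0116 F tool [ -0.6  -1.2 -12.2] M tool [ 0.84 -0.31 -0.01]
w insert in bay [-21.31 -92.28  -1.76]
n insert in bay [-21.03   0.61  -1.89]
rot in bay [ 0.02 -0.07 -0.04]
```

Call:
drive_tool(
  moves=[
    {"x": 0,"y": 3,"z": 0,"rx": 0,"ry": 0,"rz": 0,"fingers": 1},
    {"x": 0,"y": 6,"z": -0.2,"rx": 0,"ry": 0,"rz": 0,"fingers": 1},
    {"x": 0,"y": 9,"z": -0.3,"rx": 0,"ry": 0,"rz": 0,"fingers": 1},
    {"x": 0,"y": 12,"z": -0.5,"rx": 0,"ry": 0,"rz": 0,"fingers": 1},
    {"x": 0,"y": 14,"z": -0.6,"rx": 0,"ry": 0,"rz": 0,"fingers": 1},
    {"x": 0,"y": 14,"z": -0.6,"rx": 0,"ry": 0,"rz": 0,"fingers": 1},
    {"x": 0,"y": 14,"z": -0.6,"rx": 0,"ry": 0,"rz": 0,"fingers": 1},
  ],
)

```text
time_s: 24.25
tool_pos: [0.6171, -0.0241, 0.0772]
tool_rot: [155.4, -0.0, 81.4]
force: [-18.0, 2.9, 15.2]
grip_width: 0.0115
grasp_force: 50.0
```

```bash
python3 -c "from plan import *;st()"
```

```text
t 24.25 w 0.0115 F tool [  0.2 -10.3 -21.4] M tool [ 2.43 -0.13 -0.06]
w insert in bay [-12.28 -92.06  -1.77]
n insert in bay [-12.     0.83  -1.91]
rot in bay [-0.01  0.42 -0.02]
```

Call:
drive_tool(
  moves=[
    {"x": 0,"y": 0,"z": -0.7,"rx": 0,"ry": 0,"rz": 0,"fingers": 1},
    {"x": 0,"y": 1,"z": -1.2,"rx": 0,"ry": 0,"rz": 0,"fingers": 1},
    {"x": 0,"y": 3,"z": -1.2,"rx": 0,"ry": 0,"rz": 0,"fingers": 1},
    {"x": 0,"y": 4,"z": -1.2,"rx": 0,"ry": 0,"rz": 0,"fingers": 1},
    {"x": 0,"y": 4,"z": -1.2,"rx": 0,"ry": 0,"rz": 0,"fingers": 1},
  ],
)

```text
time_s: 24.88
tool_pos: [0.6213, -0.025, 0.0798]
tool_rot: [155.3, 0.0, 81.4]
force: [-5.9, 0.2, 5.0]
grip_width: 0.0116
grasp_force: 50.0
```

```bash
python3 -c "from plan import *;st()"
```

```text
t 24.875 w 0.0116 F tool [-0.7 -3.3 -7. ] M tool [ 1.81  0.01 -0.07]
w insert in bay [ -7.25 -92.35  -1.22]
n insert in bay [-6.96  0.54 -1.36]
rot in bay [-0.03  0.3  -0.01]
```

Call:
drive_tool(
  moves=[
    {"x": 0,"y": 2,"z": 0,"rx": 0,"ry": 0,"rz": 0,"fingers": 1},
    {"x": 0,"y": 4,"z": 0,"rx": 0,"ry": 0,"rz": 0,"fingers": 1},
    {"x": 0,"y": 6,"z": 0,"rx": 0,"ry": 0,"rz": 0,"fingers": 1},
    {"x": 0,"y": 7,"z": 0,"rx": 0,"ry": 0,"rz": 0,"fingers": 1},
    {"x": 0,"y": 7,"z": 0,"rx": 0,"ry": 0,"rz": 0,"fingers": 1},
    {"x": 0,"y": 7,"z": 0,"rx": 0,"ry": 0,"rz": 0,"fingers": 1},
  ],
)

```text
time_s: 25.62
tool_pos: [0.6296, -0.0265, 0.0839]
tool_rot: [155.0, 0.0, 81.4]
force: [0.4, -0.6, -1.1]
grip_width: 0.0118
grasp_force: 50.0
```

```bash
python3 -c "from plan import *;st()"
```

```text
t 25.625 w 0.0118 F tool [-0.6 -0.   1.2] M tool [ 0.76 -0.06 -0.12]
w insert in bay [  2.27 -92.57  -1.02]
n insert in bay [ 2.55  0.32 -1.16]
rot in bay [-0.03  0.03 -0.02]
```

Call:
drive_tool(
  moves=[
    {"x": 0,"y": 1,"z": 0.5,"rx": 0,"ry": 0,"rz": 0,"fingers": 1},
    {"x": 0,"y": 2,"z": 0.5,"rx": 0,"ry": 0,"rz": 0,"fingers": 1},
    {"x": 0,"y": 3,"z": 0.5,"rx": 0,"ry": 0,"rz": 0,"fingers": 1},
    {"x": 0,"y": 3,"z": 0.5,"rx": 0,"ry": 0,"rz": 0,"fingers": 1},
    {"x": 0,"y": 3,"z": 0.5,"rx": 0,"ry": 0,"rz": 0,"fingers": 1},
  ],
)

```text
time_s: 26.25
tool_pos: [0.631, -0.0266, 0.0839]
tool_rot: [155.2, 0.0, 81.4]
force: [-6.0, 1.0, -0.6]
grip_width: 0.0113
grasp_force: 50.0
```

```bash
python3 - <<'E'
from plan import *
st()
s=cam("side",2)
crop(s,240,180,350,285,5.6,"pics/s8.png")
E
```

```text
t 26.25 w 0.0113 F tool [ 0.1 -5.7 -2. ] M tool [ 1.73 -0.02  0.03]
w insert in bay [  3.45 -92.52  -1.64]
n insert in bay [ 3.74  0.37 -1.77]
rot in bay [-0.04  0.22 -0.01]
```

View pics/s8.png

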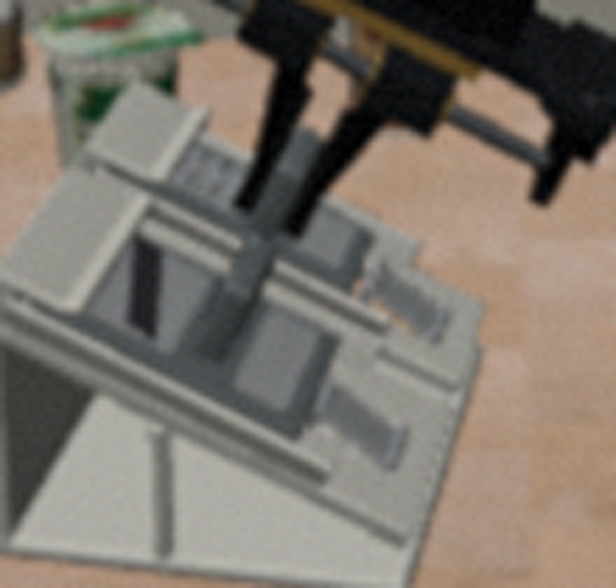

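The narrow insert is at its stop, with 5.7 N against the push, and the catch is up behind its lower edge at about (370,270). I'll release and retreat.

Call:
drive_tool(
  moves=[
    {"x": 0,"y": -1,"z": -0.8,"rx": 0,"ry": 0,"rz": 0,"fingers": 0.4},
    {"x": 0,"y": -1,"z": -0.8,"rx": 0,"ry": 0,"rz": 0,"fingers": 0.4},
    {"x": 0,"y": -1,"z": -0.8,"rx": 0,"ry": 0,"rz": 0,"fingers": 0.4},
    {"x": 0,"y": -1,"z": -0.8,"rx": 0,"ry": 0,"rz": 0,"fingers": 0.4},
    {"x": 0,"y": -1,"z": -15,"rx": 0,"ry": 0,"rz": 0,"fingers": 0.4},
    {"x": 0,"y": -1,"z": -40,"rx": 0,"ry": 0,"rz": 0,"fingers": 0.4},
    {"x": 0,"y": -1,"z": -80,"rx": 0,"ry": 0,"rz": 0,"fingers": 0.4},
    {"x": 0,"y": -10,"z": -130,"rx": 0,"ry": 0,"rz": 0,"fingers": 0.4},
    {"x": 0,"y": -40,"z": -160,"rx": 0,"ry": 0,"rz": 0,"fingers": 0.4},
    {"x": 0,"y": -60,"z": -170,"rx": 0,"ry": 0,"rz": 0,"fingers": 0.4},
    {"x": 0,"y": -60,"z": -170,"rx": 0,"ry": 0,"rz": 0,"fingers": 0.4},
    {"x": 0,"y": -60,"z": -170,"rx": 0,"ry": 0,"rz": 0,"fingers": 0.4},
  ],
)

```text
time_s: 27.85
tool_pos: [0.5087, -0.0088, 0.2151]
tool_rot: [154.9, -0.0, 81.3]
force: [0.1, 0.3, 0.5]
grip_width: 0.0257
grasp_force: 0.0
```

```bash
python3 - <<'E'
from plan import *
s=cam("side",2);t=cam("top")
b=cv2.resize(s["image"][165:300,230:450],None,fx=3.6,fy=3.6,interpolation=2)
cv2.imwrite("pics/s9.png",b[:,:,::-1])
print(sensors.get_obs()["force"],sensors.get_obs()["time_s"])
E
```

```text
[-0.0640654  -0.34302766  0.12200231] 28.0
```

View pics/s9.png

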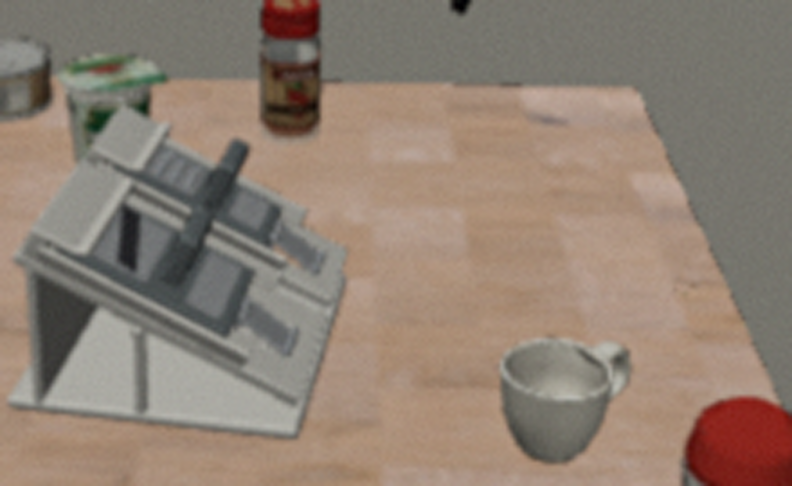

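Both inserts lie flat under their hoods with the catches up behind them, at about (240,320) and (278,235). The mug, jar and tub are still standing and the arm is clear.

```bash
python3 -c "
from cell import workorder
print(workorder.sign_off())"
```

```text
the job is handed in; nothing more can be done
None
```

Both inserts are home in their own bays with the catches up behind them, the mug, tub and jar are still standing, and I handed the job in at about 28 s; sign-off returned no verdict.

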